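# Change the orbital shaker over from tube block to ballast rings

## Robot

A 7-joint arm with a two-finger parallel gripper is mounted at the origin on the work surface. World frame = base frame: x ahead of the robot, y to its left, z up, the work surface at z = 0. Lengths are in m, angles in rad, forces in N, time in s.
With the tool pointing down it reaches from about 0.4 to 0.875 m from the base axis. Payload 6.5 kg.
Tool frame: the origin (TCP) lies midway between the tips of the shut fingers; the grasp point (between the pads) lies arm.pinch_z behind it (arm.pinch_z is the distance from the TCP to the grasp point, in m); z points along the fingers, y is the line along which they close (so a half turn about z gives the same grasp; the last joint's range is limited). The gripper opens to 88 mm and grips with 3 to 60 N. Pads are 18 mm wide; open, the fingers measure 123 mm over their backs; the gripper's body (75 mm by 187 mm) begins 45 mm behind the grasp point.
Start: joints at [-1.229, 0.536, -0.004, 1.538, 0.003, 1.067, -0.071], TCP at [0.258, 0.597, 0.239] pointing down, gripper open.
Joint ranges: [-2.7, 2.7], [-0.37, 2.16], [-1.27, 1.26], [0.24, 2.4], [-1.31, 4.45], [0.19, 1.91], [-2.76, 2.76]. Speed limits (rad/s): [2.39, 2.39, 3.14, 3.14, 3.14, 3.14, 3.14].

## Interface

Orientations are given as a unit quaternion [x, y, z, w].
In Python, from station import arm gives the robot as it stands.
- The arm moves only by the tool drive_tool, never from a script. Its argument "motion" is a list of rows, each an object with "translation": the shift along the tool's x, y, z in mm, a list of three; "turn": the turn about the tool's z in rad; "fingers": the gripper command: -1 is shut, 1 is fully open, values between are in proportion. A call has 1 to 12 rows; each row is the pose to reach, as a shift and turn from the pose commanded when the call began, along the tool's axes at that moment; what a row does not reach only later rows make up. A row lasts 1/12 s, in which the tool goes at most 41.7 mm and 7.16 degrees, less where a joint would pass 70% of its speed; a pose out of reach is approached as far as the arm can. A call with a gripper value outside its range is refused whole. The fingers move at their own pace and stop on an object; "squeeze" is the grip in N (left out, the last holds). Time passes only in rows, so rows that repeat a pose let the fingers close. It gives the time, the measured TCP pose, the force, the opening and the grip force at its end, in the units of the state.
- arm.state(): the state, without advancing time (a new reading comes with each control period).
- arm.grab_frame(name): name is "scene" or "side" or "wrist"; returns a dict with "frame" (480x640x3 uint8, red, green, blue), "camera_matrix" (3x3 intrinsics, pixels), "k1" (the pictures are not rectified: a ray, as slopes to the right and down, at radius r is drawn at 1 + k1 r^2 times it, then the intrinsics apply), "position" and "orientation" of the camera in the world. Camera axes: x right, y up, looking along -z (the intrinsics and any distortion apply to the point x, -y, -z); pixel columns grow to the right and rows downward; lengths in m; the calibration is good to about 2 mm. A picture is of the moment at which its call begins. There is no depth.
- arm.job_done(): hands the job in; it is judged then, once.
The state is a dict: "time": time; "q": joint angles; "joint_vel": joint speeds; "effort": joint torques, N m; "tcp_pos": TCP position; "orientation": TCP orientation; "ft_force": force on the tool from outside, world axes, zero at the start; "wrist_torque": the same for the moment, N m; "opening": opening from 0.0 (shut) to 1.0 (fully open); "finger_force": force on a finger pad.
Only numpy, scipy, OpenCV 4.12 (cv2) and the standard library are available. Lean on these libraries where they do the work, as an engineer would, in place of code of your own. Each camera call takes 0.05 s, during which the arm holds its last target. There are 200 camera calls.

## Task

Flip the shaker's toggle clamp up past centre so that it stays open, lift out the aluminium tube block and set it upright, flat in the white tray. Then thread every steel ballast ring lying on the bench fully home on the shaker's post, the widest at the bottom and each next one narrower, and last fold the clamp arm back down flat. Leave the dish, the marker and the bottle where they are.

Things in the scene. Friction and masses are not known exactly. Their poses are not given: they have to be found in the camera images.
- shaker: Low white orbital shaker, 220 (x) x 280 (y) x 62 mm high, fixed; origin: centre of its underside; +x away from the robot, towards the clamp's pivot. In its frame (mm): nest (rails 6 high, 2.5 play) centred at x -10, y 65, floor z 62; pivot at x 85, y 65, z 130, its steel bracket 30 wide along y, up to z 140; post at x -20, y -75.
- clamp (a joint): Toggle clamp arm's angle, rad: 0 = flat over the block, pointing along the shaker's -x; grows as it swings up and over about the pivot (axis the shaker's +y); 1.57 = upright; stops at -0.02 and 2.0 (open, leaning back). The arm weighs 0.22 kg, has a little friction and falls to the side it leans to: short of upright it drops shut, past about 1.7 it drops open and stays.
- clamp_pivot (a point): Hinge axis of the clamp arm, on the shaker, 130 mm above the bench.
- clamp_grip (a point): Middle of the black rubber grip at the arm's free end, 150 mm from the pivot, moving with the arm; 48 mm long along the arm, 20 mm wide (along the hinge axis), 20 mm thick. Closed, it is 68 mm above the platform, on the robot's side of the block, nothing under it. The arm is a steel bar 14 x 12 mm; its rubber foot, 95 mm from the pivot, reaches 28 mm below and stands on the block.
- block: Aluminium tube block, 70 (x) x 60 (y) x 40 mm high, with a 4 x 3 pattern of dark wells on top, about 0.4 kg; origin at the centre of its underside. It starts in the shaker's nest under the clamp's foot, axes along the shaker's.
- tray: Shallow white tray, 150 x 150 x 12 mm outside, walls 4 mm, floor about 4 mm thick; fixed; origin at the centre of its underside.
- post_base (a point): Foot of the upright steel ballast post on the shaker, on its axis at the platform's top (62 mm above the bench); the post is 14 mm in diameter.
- post_tip (a point): Top of the post, 88 mm above the platform; the last 8 mm taper to 6 mm in diameter.
- ring64: Steel ballast ring, 64 mm outside diameter, 20 mm bore, 16 mm high, lying flat on the bench; origin at the centre of its underside, z up. May be absent.
- ring54: Steel ballast ring, 54 mm outside diameter, 20 mm bore, 16 mm high, lying flat on the bench; origin at the centre of its underside, z up. May be absent.
- ring44: Steel ballast ring, 44 mm outside diameter, 20 mm bore, 16 mm high, lying flat on the bench; origin at the centre of its underside, z up. May be absent.
- ring34: Steel ballast ring, 34 mm outside diameter, 20 mm bore, 16 mm high, lying flat on the bench; origin at the centre of its underside, z up. May be absent.
- dish: Small closed white culture dish (no hole), 38 mm diameter, 11 mm high, among the rings; a bystander. Origin at the centre of its underside.
- marker: Marker pen, 136 x 14 x 14 mm lying along its x, between shaker and tray; a bystander. Origin at the centre of its underside.
- bottle: Amber bottle, 60 mm diameter, 110 mm high, beyond the tray; a bystander. Origin at the centre of its underside.
Not all that is in view belongs to the job. Leave any blue or brown look-alike of the ring44 alone. Leave any green or orange look-alike of the ring64 alone.

How it is judged:
By the outcome, as a careful person would: the job done as asked, in the order asked, and still so for the second after the job is handed in, with the robot touching nothing.
Of ring64, ring54, ring44, ring34 only 3 to 4 are there at a start; the rules pass over those that are not, and their reading is None.
At some moment in a run one of ring64, ring54, ring44, ring34 may be knocked a few centimetres aside while the robot is not near it.
Once in a run the grip may slacken for a moment while it holds something.
It also fails if it takes over 200 s, if anything falls off the work surface, if the arm or the gripper's body presses on something with over 40 N, if the wrist force passes 120 N, or if a joint passes its speed limit or range.

## Working session

There is one attempt and no reset: what is moved stays moved. The work goes in short steps, Python scripts to look and compute and a tool call to move; the robot and the scene stay as the last step left them, time stands still between calls to the robot, and variables do not carry over. Pictures are saved under pics/ and viewed, at most 14 in all, crops included, and the job is handed in when it is done.

Besides the shell and the picture viewer there is one more tool, called as a command line: name --argument value ..., lists and objects as JSON in quotes. drive_tool: Moves the arm, as the interface text tells. Its arguments: {"type":"object","properties":{"motion":{"type":"array","items":{"type":"object","properties":{"translation":{"type":"array","items":{"type":"number"}},"turn":{"type":"number"},"fingers":{"type":"number"}}}},"squeeze":{"type":"number"}},"required":["motion"]}

```bash
mkdir -p pics; ls; python3 - <<'E'
from station import arm
import cv2, numpy as np
print(arm.state(), arm.pinch_z)
for n in ("scene","side"):
    f=arm.grab_frame(n); cv2.imwrite(f"pics/{n}0.png",f["frame"][:,:,::-1])
    print(n,f["camera_matrix"],f["k1"],f["position"],f["orientation"])
E
```

```text
pics
{'time': 0.0, 'q': array([-1.22920836,  0.53715462, -0.00443523,  1.5388217 ,  0.00259985,
        1.06733369, -0.07119766]), 'joint_vel': array([ 2.48916353e-04, -1.29674931e-03,  7.61029071e-04,  1.53443987e-04,
       -8.81061100e-05, -1.39690227e-03, -1.24275971e-05]), 'effort': array([ 8.40043176e-04, -5.70971453e+01,  9.91609655e-01, -2.51597857e+01,
       -5.61259012e-02,  1.77158613e-02,  1.54307604e-04]), 'tcp_pos': array([0.25755481, 0.59613994, 0.23786666]), 'orientation': array([ 2.02449253e-01,  9.79292381e-01, -8.48660203e-04, -1.10411554e-04]), 'ft_force': array([ 0.43244284,  0.00198726, -0.07451494]), 'wrist_torque': array([0.00813306, 0.01883973, 0.04154938]), 'finger_force': 0.0, 'opening': 1.0019566371464113} 0.0187
scene [[602.98980369   0.         318.51020622]
 [  0.         602.98980369 240.28484496]
 [  0.           0.           1.        ]] -0.11265577836000164 [ 1.01444069 -0.84950955  1.1379641 ] [0.34917091 0.0896591  0.25667386 0.89674938]
side [[591.49179901   0.         323.77353033]
 [  0.         591.49179901 242.99435798]
 [  0.           0.           1.        ]] -0.16739751367480352 [ 0.45462749 -1.0098877   1.27605812] [ 0.34682443 -0.0177869  -0.03923606  0.93694022]
```

View pics/scene0.png

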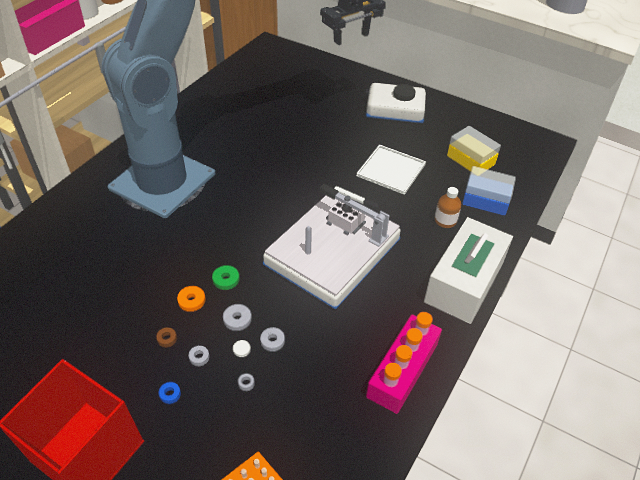

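View pics/side0.png

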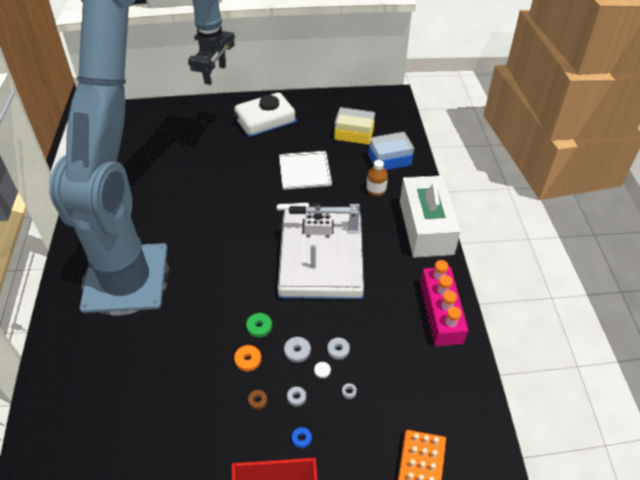

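```bash
cat > h.py <<'E'
from station import arm
import cv2, numpy as np
from scipy.spatial.transform import Rotation as R
def ray(f,uv):
    p=cv2.undistortPoints(np.array(uv,float).reshape(-1,1,2),f["camera_matrix"],np.array([f["k1"],0,0,0.])).reshape(-1,2)
    d=np.c_[p[:,0],-p[:,1],-np.ones(len(p))]
    return R.from_quat(f["orientation"]).apply(d)
def plane(f,uv,z):
    d=ray(f,uv); o=np.array(f["position"])
    return o+d*((z-o[2])/d[:,2])[:,None]
def proj(f,P):
    c=R.from_quat(f["orientation"]).inv().apply(np.atleast_2d(P)-f["position"])
    x=c[:,0]/-c[:,2]; y=-c[:,1]/-c[:,2]; s=1+f["k1"]*(x*x+y*y); K=f["camera_matrix"]
    return np.c_[K[0,0]*x*s+K[0,2],K[1,1]*y*s+K[1,2]]
def tri(f1,a,f2,b):
    d1=ray(f1,[a])[0];d2=ray(f2,[b])[0];o1=np.array(f1["position"]);o2=np.array(f2["position"])
    s=np.linalg.lstsq(np.c_[d1,-d2],o2-o1,rcond=None)[0]
    A=o1+s[0]*d1;B=o2+s[1]*d2
    return (A+B)/2,np.linalg.norm(A-B)
def rings(f,zc=0.008,box=None):
    """grey/white blobs on the black bench: pos, area"""
    im=f["frame"]; hsv=cv2.cvtColor(im,cv2.COLOR_RGB2HSV)
    m=((hsv[...,1]<70)&(hsv[...,2]>70)).astype(np.uint8)
    cs,_=cv2.findContours(m,cv2.RETR_EXTERNAL,cv2.CHAIN_APPROX_NONE)
    out=[]
    for c in cs:
        a=cv2.contourArea(c)
        if 60<a<1500:
            M=cv2.moments(c);uv=[M["m10"]/M["m00"],M["m01"]/M["m00"]]
            P=plane(f,[uv],zc)[0]; e=plane(f,c.reshape(-1,2),zc)
            w=np.ptp(e[:,0]),np.ptp(e[:,1])
            if box is None or (box[0]<P[0]<box[1] and box[2]<P[1]<box[3]):
                out.append((np.round(uv,1),np.round(P[:2],4),a,np.round(w,3),im[int(uv[1]),int(uv[0])]))
    return out
E
python3 - <<'E'
from h import *
F={}
for n in ("scene","side"):
    f=arm.grab_frame(n); F[n]=f
    print(n)
    for r in rings(f,box=(0.2,0.95,-0.7,0.6)): print(*r)
    im=f["frame"][:,:,::-1]
    c=im[150:310,255:415] if n=="scene" else im[185:305,255:415]
    k=5 if n=="scene" else 5
    c=cv2.resize(c,None,fx=3.7,fy=3.7,interpolation=cv2.INTER_CUBIC); cv2.imwrite(f"pics/{n}_sh.png",c)
import pickle; pickle.dump(F,open("F0.pkl","wb"))
E
```

```text
scene
[245.8 381.7] [ 0.5761 -0.3867] 226.0 [0.04 0.04] [43 39 41]
[198.5 355.3] [ 0.452  -0.3901] 326.0 [0.051 0.05 ] [43 41 42]
[241.3 348.1] [ 0.5193 -0.3251] 237.5 [0.043 0.043] [238 238 234]
[272.2 338.8] [ 0.5627 -0.2692] 464.0 [0.06  0.061] [41 39 41]
[236.9 316.9] [ 0.4619 -0.2637] 602.0 [0.071 0.073] [56 53 53]
[445.8 217.4] [0.7371 0.2874] 223.5 [0.069 0.064] [176 170 166]
[452.1 191.9] [0.7125 0.389 ] 97.0 [0.033 0.047] [238 238 233]
[490.8 184.2] [0.7934 0.4794] 1199.5 [0.14  0.141] [181 194 212]
side
[296.3 395.6] [ 0.4516 -0.3889] 307.5 [0.047 0.052] [38 38 38]
[348.9 390.5] [ 0.5753 -0.3858] 185.0 [0.036 0.042] [36 37 39]
[322.1 369.4] [ 0.5174 -0.3246] 237.0 [0.044 0.047] [249 251 248]
[338.2 347.8] [ 0.5619 -0.2682] 392.5 [0.056 0.064] [48 50 53]
[297.  348.8] [ 0.4606 -0.2626] 547.0 [0.069 0.075] [58 59 62]
[376.3 186.5] [0.7373 0.2899] 178.0 [0.069 0.07 ] [169 166 162]
[390.7 146.2] [0.8135 0.4777] 891.5 [0.148 0.186] [190 210 227]
```

View pics/scene_sh.png

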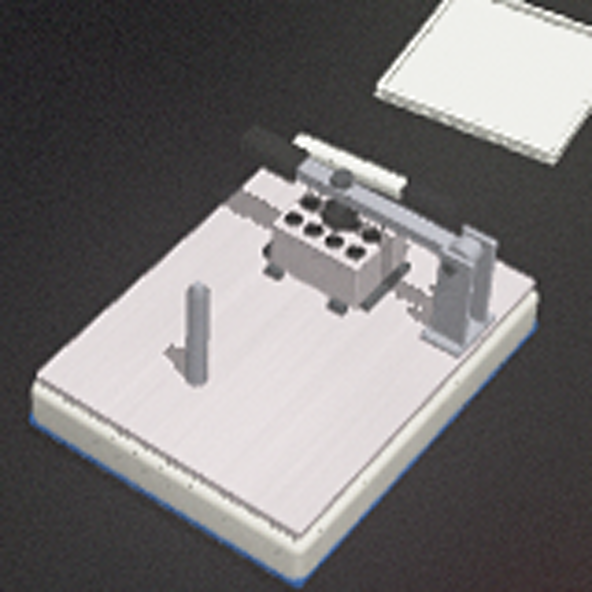

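View pics/side_sh.png

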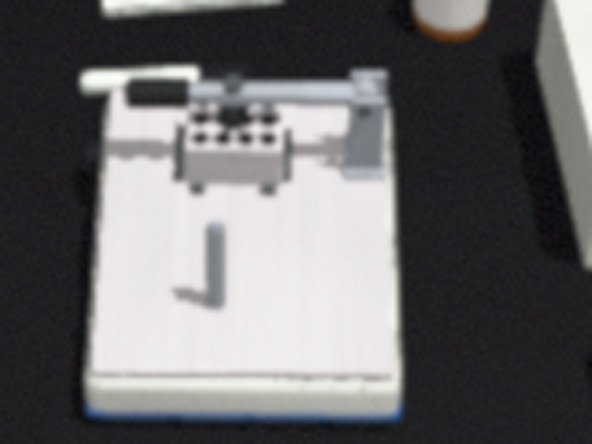

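```bash
python3 - <<'E'
from h import *
import pickle; F=pickle.load(open("F0.pkl","rb")); s,d=F["scene"],F["side"]
S=lambda p:[(p[0]+.5)/3.7-.5+255,(p[1]+.5)/3.7-.5+150]
D=lambda p:[(p[0]+.5)/3.7-.5+255,(p[1]+.5)/3.7-.5+185]
print("tip",tri(s,S((199,286)),d,D((216,226))),"base",plane(s,[S((198,378))],.062),plane(d,[D((215,302))],.062))
print("tip plane",plane(s,[S((199,286))],.150),plane(d,[D((216,226))],.150))
print("corners s",plane(s,[S(p) for p in [(38,380),(298,537),(537,293),(262,168)]],.062)[:,:2])
print("corners d",plane(d,[D(p) for p in [(88,376),(402,376)]],.062)[:,:2])
# mask edges of the shaker side: bench-level blue trim
print("bottom s",plane(s,[S(p) for p in [(31,418),(302,585),(537,325)]],.0)[:,:2])
print("grip s",plane(s,[S((275,147))],.13)," d",plane(d,[D((157,92))],.13), "tri",tri(s,S((275,147)),d,D((157,92))))
# tray
for n in F:
    f=F[n]; im=f["frame"]; m=(im.min(2)>190).astype(np.uint8)
    cs,_=cv2.findContours(m,cv2.RETR_EXTERNAL,cv2.CHAIN_APPROX_NONE)
    for c in cs:
        if cv2.contourArea(c)>800:
            P=plane(f,cv2.minAreaRect(c)[0:1],.01); 
            if abs(P[0,0]-.6)<.2 and .3<P[0,1]<.6:
                h=cv2.approxPolyDP(cv2.convexHull(c),4,True).reshape(-1,2); print("tray",n,h.tolist(),plane(f,h.astype(float),.012)[:,:2])
E
```

```text
tip (array([ 0.51722269, -0.04847251,  0.14409387]), np.float64(0.0011693477043506137)) base [[ 0.51862343 -0.05056984  0.062     ]] [[ 0.51583807 -0.04988486  0.062     ]]
tip plane [[ 0.51995663 -0.0524874   0.15      ]] [[ 0.51690884 -0.05425037  0.15      ]]
corners s [[ 0.43324186 -0.10692964]
 [ 0.63736025 -0.12599269]
 [ 0.66922206  0.13432348]
 [ 0.45241289  0.13861121]]
corners d [[ 0.42382397 -0.10770731]
 [ 0.63946015 -0.12527757]]
bottom s [[ 0.41506587 -0.09419985]
 [ 0.63686677 -0.11540858]
 [ 0.66298377  0.16341553]]
grip s [[0.48475895 0.09810277 0.13      ]]  d [[0.48476804 0.09348606 0.13      ]] tri (array([0.48478087, 0.09695317, 0.12879581]), np.float64(0.003326463587824965))
tray scene [[425, 161], [405, 191], [357, 173], [379, 145]] [[0.59509642 0.46363857]
 [0.60180241 0.31661356]
 [0.45460783 0.30989309]
 [0.4487147  0.45540407]]
tray side [[324, 152], [330, 182], [283, 186], [281, 155]] [[0.58979221 0.45987027]
 [0.59607812 0.31686937]
 [0.45029996 0.31078627]
 [0.44949104 0.4564074 ]]
```

```bash
cat >> h.py <<'E'
SO=np.array([0.544,0.0225,0]); SY=-0.0935
def sh(x,y,z): return SO+R.from_euler("z",SY).apply([x,y,z])   # shaker frame, m -> world
def need(P,yaw=None):
    """tool shift (mm) and turn so that the TCP is at P, tool y along world angle yaw (mod pi)"""
    st=arm.state(); Q=R.from_quat(st["orientation"]); d=Q.inv().apply(np.array(P)-st["tcp_pos"])*1000
    y=Q.apply([0,1,0]); t=0 if yaw is None else (np.arctan2(y[1],y[0])-yaw+np.pi/2)%np.pi-np.pi/2
    return np.round(d,1),round(float(t),3)
E
python3 - <<'E'
from h import *
g=sh(-.065,.065,.13); print(g, need([g[0],g[1],.24],SY+np.pi/2), need([g[0],g[1],.1115],SY+np.pi/2))
E
```

```text
[0.48535256 0.09328473 0.13      ] (array([-408.5, -371.5,   -1.4]), -0.314) (array([-408.5, -371.4,  127.1]), -0.314)
```

drive_tool --motion '[{"translation": [-34, -31, 0], "turn": -0.1, "fingers": 1}, {"translation": [-68, -62, 0], "turn": -0.2, "fingers": 1}, {"translation": [-102, -93, 0], "turn": -0.31, "fingers": 1}, {"translation": [-136, -124, 0], "turn": -0.314, "fingers": 1}, {"translation": [-170, -155, 0], "turn": -0.314, "fingers": 1}, {"translation": [-204, -186, 0], "turn": -0.314, "fingers": 1}, {"translation": [-238, -217, 0], "turn": -0.314, "fingers": 1}, {"translation": [-272, -248, 0], "turn": -0.314, "fingers": 1}, {"translation": [-306, -279, 0], "turn": -0.314, "fingers": 1}, {"translation": [-340, -310, 0], "turn": -0.314, "fingers": 1}, {"translation": [-374, -341, 0], "turn": -0.314, "fingers": 1}, {"translation": [-408, -371, 0], "turn": -0.314, "fingers": 1}]' --squeeze 12

```text
time: 1.2
tcp_pos: [0.4641, 0.139, 0.2389]
orientation: [0.047, 0.999, 0.0, 0.0]
ft_force: [0.5, -0.2, -0.2]
opening: 0.998
finger_force: 0.0
```

drive_tool --motion '[{"translation": [0, 0, 0], "turn": 0, "fingers": 1}, {"translation": [0, 0, 0], "turn": 0, "fingers": 1}, {"translation": [0, 0, 0], "turn": 0, "fingers": 1}, {"translation": [0, 0, 0], "turn": 0, "fingers": 1}]'

```text
time: 1.53
tcp_pos: [0.4631, 0.1425, 0.2386]
orientation: [0.046, 0.999, 0.0, -0.0]
ft_force: [0.4, 0.9, 0.2]
opening: 1.002
finger_force: 0.0
```

```bash
python3 - <<'E'
from h import *
g=sh(-.065,.065,.13); print(arm.state()["tcp_pos"], need([g[0],g[1],.1115],SY+np.pi/2))
f=arm.grab_frame("wrist"); cv2.imwrite("pics/w1.png",f["frame"][:,:,::-1]); print(f["position"],f["orientation"],f["camera_matrix"][0],f["k1"])
for p in [(-.065,.065,.13),(.085,.065,.13),(-.02,-.075,.15)]: print(proj(f,sh(*p)))
E
```

```text
[0.46306914 0.14252408 0.23863115] (array([-26.7, -47.1, 127.1]), 0.002)
[0.38823835 0.14886691 0.38416632] [-0.10948563 -0.10025208  0.66680171  0.73029987] [338.54279124   0.         321.92078046] -0.004638782802698371
[[264.03508318 267.14545563]]
[[271.70479426 416.19904586]]
[[ 85.49867505 329.16090437]]
```

View pics/w1.png

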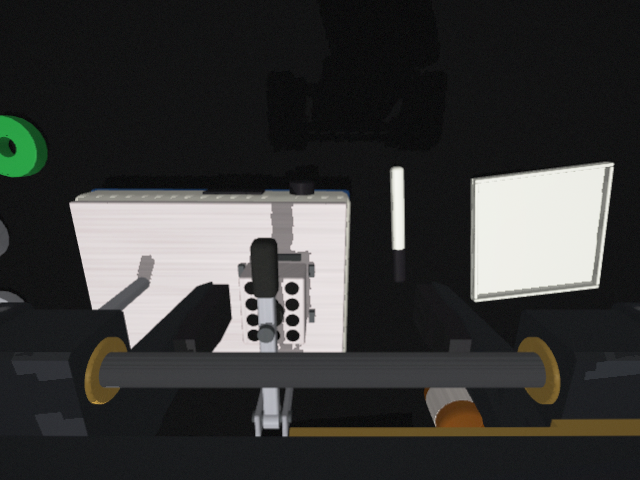

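drive_tool --motion '[{"translation": [-14, -24, 0], "turn": 0, "fingers": 1}, {"translation": [-27, -47, 0], "turn": 0, "fingers": 1}, {"translation": [-27, -47, 10], "turn": 0, "fingers": 1}, {"translation": [-27, -47, 40], "turn": 0, "fingers": 1}, {"translation": [-27, -47, 70], "turn": 0, "fingers": 1}, {"translation": [-27, -47, 100], "turn": 0, "fingers": 1}, {"translation": [-27, -47, 120], "turn": 0, "fingers": 1}, {"translation": [-27, -47, 127], "turn": 0, "fingers": 1}, {"translation": [-27, -47, 127], "turn": 0, "fingers": 1}, {"translation": [-27, -47, 127], "turn": 0, "fingers": 1}]'

```text
time: 2.42
tcp_pos: [0.4864, 0.0926, 0.1122]
orientation: [0.046, 0.999, 0.0, 0.0]
ft_force: [-0.0, 0.6, 0.3]
opening: 1.001
finger_force: 0.0
```

drive_tool --motion '[{"translation": [0, 0, 0], "turn": 0, "fingers": -1}, {"translation": [0, 0, 0], "turn": 0, "fingers": -1}, {"translation": [0, 0, 0], "turn": 0, "fingers": -1}, {"translation": [0, 0, 0], "turn": 0, "fingers": -1}, {"translation": [0, 0, 0], "turn": 0, "fingers": -1}, {"translation": [0, 0, 0], "turn": 0, "fingers": -1}, {"translation": [0, 0, 0], "turn": 0, "fingers": -1}, {"translation": [0, 0, 0], "turn": 0, "fingers": -1}, {"translation": [0, 0, 0], "turn": 0, "fingers": -1}, {"translation": [0, 0, 0], "turn": 0, "fingers": -1}]' --squeeze 10

```text
time: 3.25
tcp_pos: [0.4862, 0.0919, 0.1117]
orientation: [0.047, 0.999, 0.0, 0.0]
ft_force: [-0.0, 11.1, -1.4]
opening: 0.266
finger_force: 7.5
```

```bash
python3 - <<'E'
from h import *
s=arm.state(); print(s["tcp_pos"],s["opening"],s["finger_force"],s["ft_force"])
p=sh(.085,.065,.13); c=s["tcp_pos"]+[0,0,.0187]-p; c=R.from_euler("z",-SY).apply(c); print(c)
r=np.hypot(c[0],c[2]); a0=np.arctan2(c[2],-c[0]); print(r,a0)
for a in np.arange(0,1.95,.15): print(round(a,2), np.round(need(p+R.from_euler("z",SY).apply([-r*np.cos(a),c[1],r*np.sin(a)])-[0,0,.0187])[0],0))
E
```

```text
[0.48616197 0.09189842 0.11170491] 0.2658658724750702 7.5341888051480055 [-0.01235108 11.1263821  -1.3945432 ]
[-0.1490647  -0.00130469  0.00040491]
0.14906524985311503 0.002716344997129475
0.0 [ 0. -0.  0.]
0.15 [ -2.   0. -22.]
0.3 [ -7.   0. -44.]
0.45 [-15.   0. -64.]
0.6 [-26.   0. -84.]
0.75 [ -40.    0. -101.]
0.9 [ -56.    0. -116.]
1.05 [ -75.    0. -129.]
1.2 [ -95.    0. -138.]
1.35 [-116.    0. -145.]
1.5 [-138.    0. -148.]
1.65 [-161.    0. -148.]
1.8 [-183.    0. -145.]
```

drive_tool --motion '[{"translation": [0, 1, 0], "turn": 0, "fingers": -1}, {"translation": [0, 1.5, 0], "turn": 0, "fingers": -1}, {"translation": [-0.5, 1.5, -11], "turn": 0, "fingers": -1}, {"translation": [-2, 1.5, -22], "turn": 0, "fingers": -1}, {"translation": [-4, 1.5, -33], "turn": 0, "fingers": -1}, {"translation": [-7, 1.5, -44], "turn": 0, "fingers": -1}, {"translation": [-11, 1.5, -54], "turn": 0, "fingers": -1}, {"translation": [-15, 1.5, -64], "turn": 0, "fingers": -1}, {"translation": [-20, 1.5, -74], "turn": 0, "fingers": -1}, {"translation": [-26, 1.5, -84], "turn": 0, "fingers": -1}, {"translation": [-33, 1.5, -93], "turn": 0, "fingers": -1}, {"translation": [-40, 1.5, -101], "turn": 0, "fingers": -1}]'

```text
time: 4.25
tcp_pos: [0.5241, 0.0902, 0.2127]
orientation: [0.046, 0.999, 0.0, -0.002]
ft_force: [-3.7, 2.7, -0.4]
opening: 0.226
finger_force: 10.0
```

```bash
python3 - <<'E'
from h import *
f=arm.grab_frame("scene"); cv2.imwrite("pics/s2.png",cv2.resize(f["frame"][100:320,230:450,::-1],None,fx=2.2,fy=2.2))
s=arm.state(); print(s["tcp_pos"],s["opening"],s["finger_force"],s["ft_force"])
E
```

```text
[0.52594624 0.09007953 0.21425227] 0.22608749841506343 9.998752030078322 [-7.55261369  2.53082711  8.58605974]
```

View pics/s2.png

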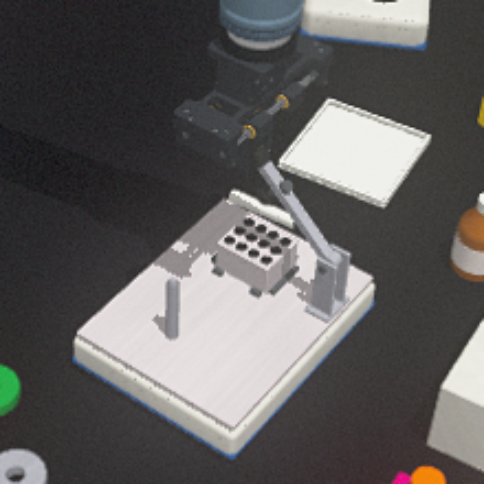

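drive_tool --motion '[{"translation": [-8, 0, -8], "turn": 0, "fingers": -1}, {"translation": [-16, 0, -15], "turn": 0, "fingers": -1}, {"translation": [-35, 0, -28], "turn": 0, "fingers": -1}, {"translation": [-45, 0, -33], "turn": 0, "fingers": -1}, {"translation": [-55, 0, -37], "turn": 0, "fingers": -1}, {"translation": [-76, 0, -44], "turn": 0, "fingers": -1}, {"translation": [-98, 0, -47], "turn": 0, "fingers": -1}, {"translation": [-121, 0, -47], "turn": 0, "fingers": -1}, {"translation": [-143, 0, -44], "turn": 0, "fingers": -1}, {"translation": [-155, 0, -41], "turn": 0, "fingers": -1}, {"translation": [-155, 0, -41], "turn": 0, "fingers": -1}, {"translation": [-155, 0, -41], "turn": 0, "fingers": -1}]'

```text
time: 5.3
tcp_pos: [0.6808, 0.0751, 0.2533]
orientation: [0.047, 0.999, 0.0, 0.0]
ft_force: [2.1, 1.1, -1.1]
opening: 0.224
finger_force: 10.0
```

```bash
python3 - <<'E'
from h import *
s=arm.state(); print(s["opening"],s["finger_force"],s["ft_force"])
p=sh(.085,.065,.13); c=s["tcp_pos"]+[0,0,.0187]-p; c=R.from_euler("z",-SY).apply(c); print(c,np.hypot(c[0],c[2]),np.arctan2(c[2],-c[0]))
E
```

```text
0.2235627859398986 10.000371860805899 [ 2.13057785  1.129946   -1.14787555]
[4.62955878e-02 1.41669389e-04 1.41961509e-01] 0.1493196289890014 1.8860351658291081
```

drive_tool --motion '[{"translation": [0, 0, 0], "turn": 0, "fingers": 1}, {"translation": [0, 0, 0], "turn": 0, "fingers": 1}, {"translation": [0, 0, 0], "turn": 0, "fingers": 1}, {"translation": [0, 0, 0], "turn": 0, "fingers": 1}, {"translation": [0, 0, 0], "turn": 0, "fingers": 1}, {"translation": [0, 0, 0], "turn": 0, "fingers": 1}, {"translation": [0, 0, -25], "turn": 0, "fingers": 1}, {"translation": [0, 0, -60], "turn": 0, "fingers": 1}, {"translation": [0, 0, -90], "turn": 0, "fingers": 1}, {"translation": [0, 0, -100], "turn": 0, "fingers": 1}, {"translation": [20, 0, -100], "turn": 0, "fingers": 1}, {"translation": [50, 0, -100], "turn": 0, "fingers": 1}]'

```text
time: 6.3
tcp_pos: [0.6316, 0.0791, 0.3537]
orientation: [0.047, 0.999, -0.0, 0.001]
ft_force: [-1.1, -0.9, 0.6]
opening: 1.001
finger_force: 0.0
```

```bash
python3 - <<'E'
from h import *
s=arm.state(); print(s["tcp_pos"],s["opening"])
b=sh(-.01,.065,.062); print(b, need([b[0],b[1],.35],SY+np.pi/2))
ff={n:arm.grab_frame(n) for n in("scene","side")}
a=[cv2.resize(ff[n]["frame"][y:y+150,x:x+150,::-1],(400,400)) for n,y,x in(("scene",100,260),("side",150,255))]
cv2.imwrite("pics/s3.png",np.hstack(a))
E
```

```text
[0.63161095 0.07909801 0.35369546] 1.0011293583563932
[0.54011233 0.08814972 0.062     ] (array([92. ,  0.3,  3.5]), -0.001)
```

View pics/s3.png

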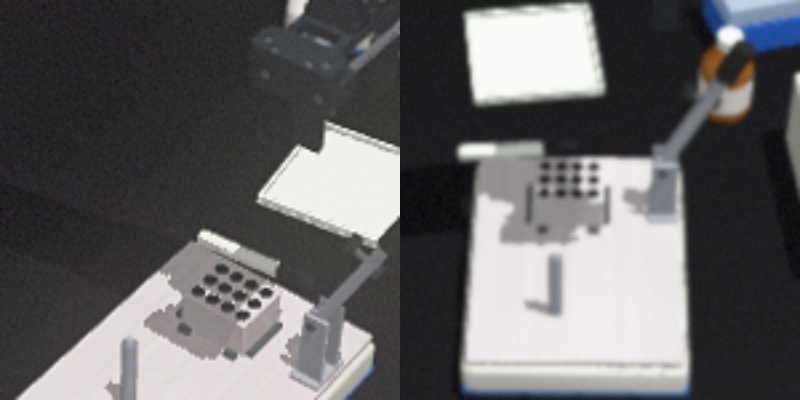

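drive_tool --motion '[{"translation": [30, 0, 0], "turn": 0, "fingers": 1}, {"translation": [60, 0, 0], "turn": 0, "fingers": 1}, {"translation": [85, 0, 10], "turn": 0, "fingers": 1}, {"translation": [92, 0, 40], "turn": 0, "fingers": 1}, {"translation": [92, 0, 75], "turn": 0, "fingers": 1}, {"translation": [92, 0, 110], "turn": 0, "fingers": 1}, {"translation": [92, 0, 145], "turn": 0, "fingers": 1}, {"translation": [92, 0, 180], "turn": 0, "fingers": 1}, {"translation": [92, 0, 190], "turn": 0, "fingers": 1}, {"translation": [92, 0, 190], "turn": 0, "fingers": 1}, {"translation": [92, 0, 190], "turn": 0, "fingers": 1}]'

```text
time: 7.32
tcp_pos: [0.5399, 0.0883, 0.1645]
orientation: [0.047, 0.999, -0.0, 0.0]
ft_force: [0.3, 1.6, 1.0]
opening: 1.003
finger_force: 0.0
```

```bash
python3 - <<'E'
from h import *
b=sh(-.01,.065,.062); print(arm.state()["tcp_pos"], need([b[0],b[1],.074],SY+np.pi/2))
E
```

```text
[0.53987035 0.08826836 0.1644908 ] (array([-0.2, -0.1, 90.5]), -0.0)
```

drive_tool --motion '[{"translation": [0, 0, 25], "turn": 0, "fingers": 1}, {"translation": [0, 0, 50], "turn": 0, "fingers": 1}, {"translation": [0, 0, 75], "turn": 0, "fingers": 1}, {"translation": [0, 0, 90], "turn": 0, "fingers": 1}, {"translation": [0, 0, 90], "turn": 0, "fingers": 1}, {"translation": [0, 0, 90], "turn": 0, "fingers": -1}, {"translation": [0, 0, 90], "turn": 0, "fingers": -1}, {"translation": [0, 0, 90], "turn": 0, "fingers": -1}, {"translation": [0, 0, 90], "turn": 0, "fingers": -1}, {"translation": [0, 0, 90], "turn": 0, "fingers": -1}, {"translation": [0, 0, 90], "turn": 0, "fingers": -1}, {"translation": [0, 0, 90], "turn": 0, "fingers": -1}]' --squeeze 35

```text
time: 8.32
tcp_pos: [0.54, 0.0885, 0.075]
orientation: [0.047, 0.999, 0.0, 0.001]
ft_force: [-1.2, -0.0, 7.8]
opening: 0.677
finger_force: 35.0
```

drive_tool --motion '[{"translation": [0, 0, 0], "turn": 0, "fingers": -1}, {"translation": [0, 0, 0], "turn": 0, "fingers": -1}, {"translation": [0, 0, -5], "turn": 0, "fingers": -1}, {"translation": [0, 0, -15], "turn": 0, "fingers": -1}, {"translation": [0, 0, -30], "turn": 0, "fingers": -1}, {"translation": [0, 0, -50], "turn": 0, "fingers": -1}, {"translation": [0, 0, -70], "turn": 0, "fingers": -1}, {"translation": [0, 0, -80], "turn": 0, "fingers": -1}, {"translation": [0, 0, -80], "turn": 0, "fingers": -1}, {"translation": [0, 0, -80], "turn": 0, "fingers": -1}]'

```text
time: 9.15
tcp_pos: [0.539, 0.0883, 0.1539]
orientation: [0.047, 0.999, 0.0, 0.0]
ft_force: [-0.2, 0.1, -4.0]
opening: 0.678
finger_force: 35.0
```

```bash
python3 - <<'E'
from h import *
s=arm.state(); print(s["tcp_pos"],s["opening"],s["finger_force"],s["ft_force"], need([.523,.386,.15],.045+np.pi/2))
E
```

```text
[0.53900587 0.08829258 0.15387905] 0.6783240885768188 34.99499668367207 [-0.16267127  0.09567819 -3.99291994] (array([ 43.8, 294.9,   3.9]), -0.139)
```

drive_tool --motion '[{"translation": [4, 25, 0], "turn": -0.03, "fingers": -1}, {"translation": [8, 55, 0], "turn": -0.06, "fingers": -1}, {"translation": [13, 87, 0], "turn": -0.1, "fingers": -1}, {"translation": [18, 119, 0], "turn": -0.139, "fingers": -1}, {"translation": [22, 151, 0], "turn": -0.139, "fingers": -1}, {"translation": [27, 183, 0], "turn": -0.139, "fingers": -1}, {"translation": [32, 215, 0], "turn": -0.139, "fingers": -1}, {"translation": [37, 247, 0], "turn": -0.139, "fingers": -1}, {"translation": [41, 275, 0], "turn": -0.139, "fingers": -1}, {"translation": [44, 295, 0], "turn": -0.139, "fingers": -1}, {"translation": [44, 295, 0], "turn": -0.139, "fingers": -1}, {"translation": [44, 295, 0], "turn": -0.139, "fingers": -1}]'

```text
time: 10.15
tcp_pos: [0.5212, 0.3869, 0.1517]
orientation: [-0.024, 1.0, -0.001, -0.001]
ft_force: [1.2, -1.1, -3.4]
opening: 0.68
finger_force: 35.0
```

```bash
python3 - <<'E'
from h import *
s=arm.state(); print(s["tcp_pos"],s["opening"],s["finger_force"],s["ft_force"], need([.523,.386,.018],.045+np.pi/2))
E
```

```text
[0.52122888 0.38685253 0.15169353] 0.6800273790334591 34.99496248550713 [ 1.20060047 -1.10620568 -3.39381851] (array([ -2.1,  -0.7, 133.7]), 0.003)
```

drive_tool --motion '[{"translation": [0, 0, 20], "turn": 0, "fingers": -1}, {"translation": [0, 0, 50], "turn": 0, "fingers": -1}, {"translation": [0, 0, 80], "turn": 0, "fingers": -1}, {"translation": [0, 0, 105], "turn": 0, "fingers": -1}, {"translation": [0, 0, 120], "turn": 0, "fingers": -1}, {"translation": [0, 0, 126], "turn": 0, "fingers": -1}, {"translation": [0, 0, 130], "turn": 0, "fingers": -1}, {"translation": [0, 0, 132], "turn": 0, "fingers": -1}, {"translation": [0, 0, 133], "turn": 0, "fingers": -1}, {"translation": [0, 0, 133.5], "turn": 0, "fingers": -1}, {"translation": [0, 0, 133.5], "turn": 0, "fingers": -1}]'

```text
time: 11.07
tcp_pos: [0.5235, 0.3865, 0.0213]
orientation: [-0.023, 1.0, 0.001, 0.001]
ft_force: [-0.3, -0.1, -2.2]
opening: 0.68
finger_force: 35.0
```

drive_tool --motion '[{"translation": [0, 0, 0], "turn": 0, "fingers": -1}, {"translation": [0, 0, 0], "turn": 0, "fingers": -1}, {"translation": [0, 0, 1], "turn": 0, "fingers": -1}, {"translation": [0, 0, 1], "turn": 0, "fingers": -1}]'

```text
time: 11.4
tcp_pos: [0.5229, 0.3861, 0.0192]
orientation: [-0.023, 1.0, 0.0, 0.0]
ft_force: [-0.5, 0.9, -3.5]
opening: 0.684
finger_force: 35.0
```

drive_tool --motion '[{"translation": [0, 0, 0.7], "turn": 0, "fingers": -1}, {"translation": [0, 0, 1.4], "turn": 0, "fingers": -1}, {"translation": [0, 0, 2], "turn": 0, "fingers": -1}, {"translation": [0, 0, 2], "turn": 0, "fingers": -1}, {"translation": [0, 0, 2], "turn": 0, "fingers": -1}, {"translation": [0, 0, 2], "turn": 0, "fingers": -1}]'

```text
time: 11.9
tcp_pos: [0.5228, 0.3861, 0.0173]
orientation: [-0.023, 1.0, -0.0, -0.0]
ft_force: [-1.0, -1.2, -0.3]
opening: 0.677
finger_force: 35.0
```

drive_tool --motion '[{"translation": [0, 0, 0], "turn": 0, "fingers": 0.7}, {"translation": [0, 0, 0], "turn": 0, "fingers": 1}, {"translation": [0, 0, 0], "turn": 0, "fingers": 1}, {"translation": [0, 0, 0], "turn": 0, "fingers": 1}, {"translation": [0, 0, 0], "turn": 0, "fingers": 1}, {"translation": [0, 0, -10], "turn": 0, "fingers": 1}, {"translation": [0, 0, -40], "turn": 0, "fingers": 1}, {"translation": [0, 0, -80], "turn": 0, "fingers": 1}, {"translation": [0, 0, -120], "turn": 0, "fingers": 1}, {"translation": [0, 0, -160], "turn": 0, "fingers": 1}, {"translation": [0, 0, -200], "turn": 0, "fingers": 1}, {"translation": [0, 0, -240], "turn": 0, "fingers": 1}]'

```text
time: 12.9
tcp_pos: [0.5227, 0.3858, 0.2603]
orientation: [-0.023, 1.0, 0.0, 0.0]
ft_force: [1.1, 1.5, -0.0]
opening: 1.001
finger_force: 0.0
```

```bash
python3 - <<'E'
from h import *
s=arm.state(); print(s["tcp_pos"],s["opening"])
ff={n:arm.grab_frame(n) for n in("scene","side")}
for n in ff:
    print(n)
    for r in rings(ff[n],box=(0.3,0.75,-0.6,-0.15)): print(*r)
a=[cv2.resize(ff[n]["frame"][y:y+150,x:x+150,::-1],(400,400)) for n,y,x in(("scene",120,310),("side",120,255))]
c=cv2.resize(ff["scene"]["frame"][250:410,150:300,::-1],(375,400))
cv2.imwrite("pics/s4.png",np.hstack([a[0],c]))
E
```

```text
[0.52265237 0.38578534 0.2602864 ] 1.0008840427479557
scene
[245.9 381.6] [ 0.5761 -0.3866] 225.0 [0.04 0.04] [42 39 41]
[198.5 355.3] [ 0.452  -0.3901] 326.0 [0.051 0.05 ] [45 40 40]
[241.3 348.1] [ 0.5194 -0.3251] 238.0 [0.043 0.043] [239 239 234]
[276.  323.7] [ 0.5472 -0.2314] 444.5 [0.06  0.062] [44 45 44]
[236.9 316.9] [ 0.4618 -0.2637] 600.5 [0.071 0.072] [59 54 55]
side
[296.3 395.6] [ 0.4515 -0.3889] 309.5 [0.047 0.052] [34 36 38]
[348.8 390.4] [ 0.5753 -0.3855] 184.5 [0.036 0.04 ] [35 35 37]
[322.  369.4] [ 0.5173 -0.3246] 238.0 [0.044 0.047] [250 251 248]
[297.  348.8] [ 0.4607 -0.2627] 549.5 [0.069 0.075] [48 48 50]
[330.6 335.2] [ 0.5466 -0.2303] 385.0 [0.058 0.065] [41 42 44]
```

View pics/s4.png

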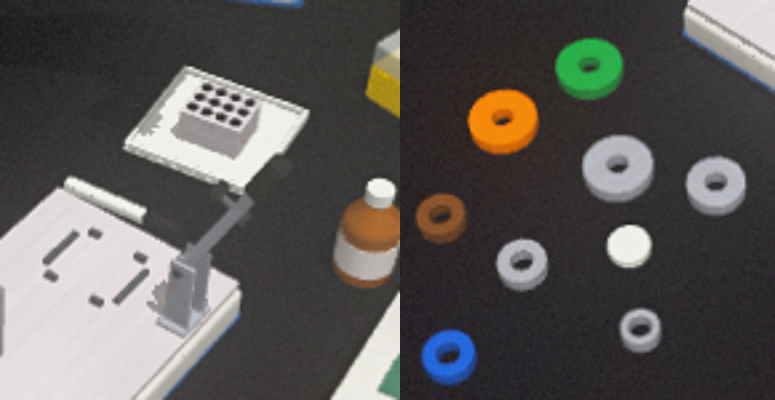

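```bash
python3 - <<'E'
from h import *
print(need([.4613,-.2632,.26],np.pi/2), arm.state()["q"])
E
```

```text
(array([ 9.40e+01, -6.48e+02, -4.00e-01]), 0.045) [-0.7599095   0.51055272  0.08042606  1.51520924 -0.04402399  1.10386695
  0.94515985]
```

drive_tool --motion '[{"translation": [5, -35, 0], "turn": 0.045, "fingers": 1}, {"translation": [10, -70, 0], "turn": 0.045, "fingers": 1}, {"translation": [15, -105, 0], "turn": 0.045, "fingers": 1}, {"translation": [20, -140, 0], "turn": 0.045, "fingers": 1}, {"translation": [25, -175, 0], "turn": 0.045, "fingers": 1}, {"translation": [30, -210, 0], "turn": 0.045, "fingers": 1}, {"translation": [36, -245, 0], "turn": 0.045, "fingers": 1}, {"translation": [41, -280, 0], "turn": 0.045, "fingers": 1}, {"translation": [46, -315, 0], "turn": 0.045, "fingers": 1}, {"translation": [51, -350, 0], "turn": 0.045, "fingers": 1}, {"translation": [56, -385, 0], "turn": 0.045, "fingers": 1}, {"translation": [61, -420, 0], "turn": 0.045, "fingers": 1}]'

```text
time: 14.0
tcp_pos: [0.4803, -0.0379, 0.2576]
orientation: [-0.0, 1.0, 0.0, 0.0]
ft_force: [-0.1, -0.2, 0.6]
opening: 1.0
finger_force: 0.0
```

```bash
python3 - <<'E'
from h import *
print(arm.state()["tcp_pos"],need([.4613,-.2632,.15],np.pi/2))
E
```

```text
[ 0.48029674 -0.03788509  0.25764603] (array([  19.1, -225.3,  107.6]), 0.0)
```

drive_tool --motion '[{"translation": [3, -35, 0], "turn": 0, "fingers": 1}, {"translation": [6, -70, 0], "turn": 0, "fingers": 1}, {"translation": [9, -105, 0], "turn": 0, "fingers": 1}, {"translation": [12, -140, 0], "turn": 0, "fingers": 1}, {"translation": [15, -175, 20], "turn": 0, "fingers": 1}, {"translation": [18, -205, 50], "turn": 0, "fingers": 1}, {"translation": [19, -223, 80], "turn": 0, "fingers": 1}, {"translation": [19, -225, 110], "turn": 0, "fingers": 1}, {"translation": [19, -225, 140], "turn": 0, "fingers": 1}, {"translation": [19, -225, 140], "turn": 0, "fingers": 1}, {"translation": [19, -225, 140], "turn": 0, "fingers": 1}]'

```text
time: 14.92
tcp_pos: [0.461, -0.2608, 0.1168]
orientation: [-0.0, 1.0, 0.001, -0.001]
ft_force: [-0.4, -0.7, 0.8]
opening: 0.999
finger_force: 0.0
```

```bash
python3 - <<'E'
from h import *
f=arm.grab_frame("scene")
for r in rings(f,box=(0.3,0.75,-0.6,-0.15)): print(*r)
print(arm.state()["tcp_pos"],need([.4613,-.2632,.004],np.pi/2))
E
```

```text
[245.9 381.7] [ 0.5762 -0.3867] 225.0 [0.04 0.04] [39 37 37]
[198.5 355.3] [ 0.452  -0.3901] 326.0 [0.051 0.05 ] [39 35 38]
[241.3 348. ] [ 0.5193 -0.325 ] 237.0 [0.043 0.043] [239 239 235]
[276.  323.7] [ 0.5472 -0.2314] 444.5 [0.06  0.062] [48 42 47]
[236.9 317. ] [ 0.4621 -0.2638] 596.0 [0.07  0.072] [42 36 40]
[227.9 274. ] [ 0.3684 -0.1743] 258.5 [0.065 0.154] [52 53 52]
[ 0.46232505 -0.26129134  0.11820899] (array([  1.1,  -1.9, 114.2]), 0.0)
```

drive_tool --motion '[{"translation": [1, -2, 30], "turn": 0, "fingers": 1}, {"translation": [1, -2, 60], "turn": 0, "fingers": 1}, {"translation": [1, -2, 90], "turn": 0, "fingers": 1}, {"translation": [1, -2, 105], "turn": 0, "fingers": 1}, {"translation": [1, -2, 110], "turn": 0, "fingers": 1}, {"translation": [1, -2, 113], "turn": 0, "fingers": 1}, {"translation": [1, -2, 113], "turn": 0, "fingers": 1}, {"translation": [1, -2, 113], "turn": 0, "fingers": 1}]' --squeeze 40

```text
time: 15.63
tcp_pos: [0.4624, -0.2638, 0.006]
orientation: [-0.0, 1.0, -0.001, 0.001]
ft_force: [0.3, -0.0, 0.5]
opening: 1.0
finger_force: 0.0
```

drive_tool --motion '[{"translation": [0, 0, 0], "turn": 0, "fingers": -1}, {"translation": [0, 0, 0], "turn": 0, "fingers": -1}, {"translation": [0, 0, 0], "turn": 0, "fingers": -1}, {"translation": [0, 0, 0], "turn": 0, "fingers": -1}, {"translation": [0, 0, 0], "turn": 0, "fingers": -1}, {"translation": [0, 0, 0], "turn": 0, "fingers": -1}, {"translation": [0, 0, 0], "turn": 0, "fingers": -1}, {"translation": [0, 0, 0], "turn": 0, "fingers": -1}]'

```text
time: 16.3
tcp_pos: [0.4612, -0.2631, 0.0046]
orientation: [-0.0, 1.0, 0.0, 0.0]
ft_force: [-0.7, 1.1, 6.2]
opening: 0.702
finger_force: 40.0
```

drive_tool --motion '[{"translation": [0, 0, 0], "turn": 0, "fingers": -1}, {"translation": [0, 0, -8], "turn": 0, "fingers": -1}, {"translation": [0, 0, -25], "turn": 0, "fingers": -1}, {"translation": [0, 0, -55], "turn": 0, "fingers": -1}, {"translation": [0, 0, -90], "turn": 0, "fingers": -1}, {"translation": [0, 0, -130], "turn": 0, "fingers": -1}, {"translation": [0, 0, -170], "turn": 0, "fingers": -1}, {"translation": [0, 0, -185], "turn": 0, "fingers": -1}, {"translation": [0, 0, -185], "turn": 0, "fingers": -1}, {"translation": [0, 0, -185], "turn": 0, "fingers": -1}]'

```text
time: 17.13
tcp_pos: [0.4608, -0.263, 0.1893]
orientation: [-0.0, 1.0, 0.0, 0.0]
ft_force: [-0.0, -0.1, -3.6]
opening: 0.711
finger_force: 40.0
```

```bash
python3 - <<'E'
from h import *
s=arm.state(); print(s["tcp_pos"],s["opening"],s["finger_force"],s["ft_force"])
p=sh(-.02,-.075,0); print(p, need([p[0],p[1],.19],SY+np.pi/2))
f=arm.grab_frame("wrist")["frame"][:,:,::-1]; 
a=arm.grab_frame("scene")["frame"][200:400,130:330,::-1]
cv2.imwrite("pics/s5.png",np.hstack([cv2.resize(f,(440,330)),cv2.resize(a,(330,330))]))
E
```

```text
[ 0.46084847 -0.26299253  0.18930727] 0.7105618623505088 39.99826633371413 [-0.02408831 -0.10099543 -3.57277648]
[ 0.51708507 -0.05030513  0.        ] (array([-56.3, 212.7,  -0.6]), 0.094)
```

View pics/s5.png

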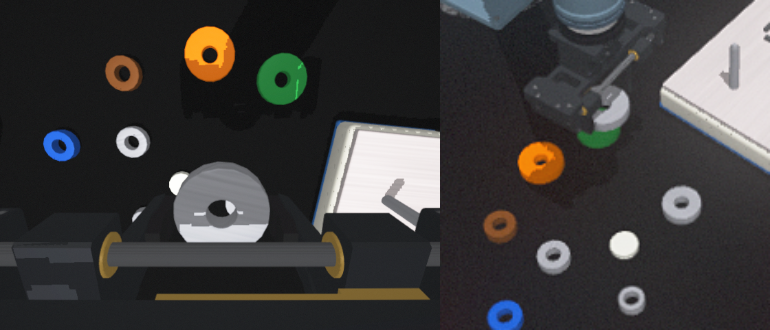

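```bash
python3 - <<'E'
from h import *
out=[]
for n in("scene","side"):
    f=arm.grab_frame(n); t=arm.state()["tcp_pos"]
    th=np.linspace(0,2*np.pi,60); im=f["frame"][:,:,::-1].copy()
    u,v=proj(f,t)[0].astype(int); k=7
    c=cv2.resize(im[v-28:v+29,u-28:u+29],None,fx=k,fy=k,interpolation=cv2.INTER_CUBIC)
    for z in(-.004,.012):
        P=t+np.c_[.032*np.cos(th),.032*np.sin(th),0*th+z]
        q=(proj(f,P)-[u-28,v-28]+.5)*k
        cv2.polylines(c,[q.astype(int)],True,(0,255,255) if z>0 else (255,0,255),1)
    out.append(c)
cv2.imwrite("pics/s6.png",np.hstack(out)); print(out[0].shape)
E
```

```text
(399, 399, 3)
```

View pics/s6.png

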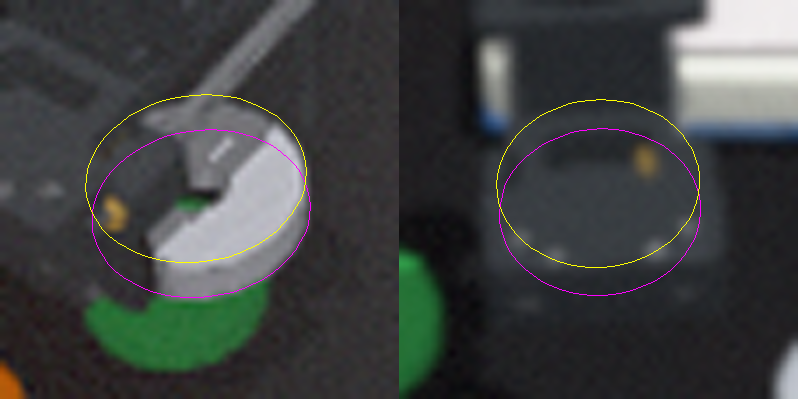

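drive_tool --motion '[{"translation": [-7, 25, 0], "turn": 0.04, "fingers": -1}, {"translation": [-14, 53, 0], "turn": 0.08, "fingers": -1}, {"translation": [-22, 83, 0], "turn": 0.094, "fingers": -1}, {"translation": [-30, 113, 0], "turn": 0.094, "fingers": -1}, {"translation": [-38, 143, 0], "turn": 0.094, "fingers": -1}, {"translation": [-46, 173, 0], "turn": 0.094, "fingers": -1}, {"translation": [-53, 200, 0], "turn": 0.094, "fingers": -1}, {"translation": [-56, 212.5, 0], "turn": 0.094, "fingers": -1}, {"translation": [-56, 212.5, 0], "turn": 0.094, "fingers": -1}, {"translation": [-56, 212.5, 0], "turn": 0.094, "fingers": -1}, {"translation": [-56, 212.5, 0], "turn": 0.094, "fingers": -1}]'

```text
time: 18.25
tcp_pos: [0.5161, -0.0521, 0.1884]
orientation: [0.048, 0.999, -0.001, -0.001]
ft_force: [-0.8, -1.1, -3.4]
opening: 0.708
finger_force: 40.0
```

```bash
python3 - <<'E'
from h import *
s=arm.state(); print(s["tcp_pos"],s["opening"],s["ft_force"])
p=sh(-.02,-.075,0); print(p, need([p[0],p[1],.095],SY+np.pi/2))
f=arm.grab_frame("scene"); t=s["tcp_pos"]; u,v=proj(f,t)[0].astype(int)
c=cv2.resize(f["frame"][v-40:v+60,u-50:u+50,::-1],None,fx=5,fy=5,interpolation=cv2.INTER_CUBIC)
f=arm.grab_frame("side"); u,v=proj(f,t)[0].astype(int)
d=cv2.resize(f["frame"][v-40:v+60,u-30:u+30,::-1],None,fx=5,fy=5,interpolation=cv2.INTER_CUBIC)
cv2.imwrite("pics/s7.png",np.hstack([c,d]))
E
```

```text
[ 0.51611715 -0.05206915  0.18840721] 0.7081152178393492 [-0.7522951  -1.06937096 -3.40740912]
[ 0.51708507 -0.05030513  0.        ] (array([-1. ,  2. , 93.4]), -0.002)
```

View pics/s7.png

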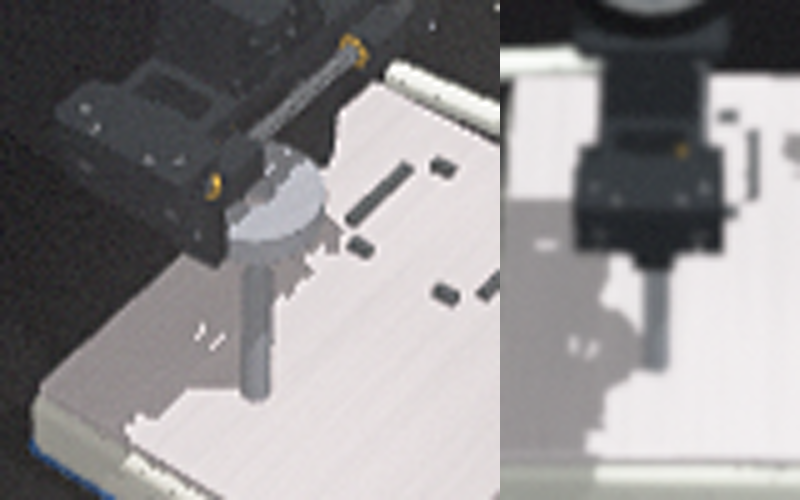

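drive_tool --motion '[{"translation": [-1.5, 1, 0], "turn": 0, "fingers": -1}, {"translation": [-1.5, 1, 15], "turn": 0, "fingers": -1}, {"translation": [-1.5, 1, 25], "turn": 0, "fingers": -1}, {"translation": [-1.5, 1, 32], "turn": 0, "fingers": -1}, {"translation": [-1.5, 1, 37], "turn": 0, "fingers": -1}, {"translation": [-1.5, 1, 42], "turn": 0, "fingers": -1}, {"translation": [-1.5, 1, 46], "turn": 0, "fingers": -1}, {"translation": [-1.5, 1, 50], "turn": 0, "fingers": -1}, {"translation": [-1.5, 1, 50], "turn": 0, "fingers": -1}]'

```text
time: 19.1
tcp_pos: [0.5182, -0.0499, 0.1386]
orientation: [0.047, 0.999, -0.0, -0.0]
ft_force: [0.3, 0.2, -3.3]
opening: 0.707
finger_force: 40.0
```

drive_tool --motion '[{"translation": [0, 0, 6], "turn": 0, "fingers": -1}, {"translation": [0, 0, 13], "turn": 0, "fingers": -1}, {"translation": [0, 0, 20], "turn": 0, "fingers": -1}, {"translation": [0, 0, 27], "turn": 0, "fingers": -1}, {"translation": [0, 0, 34], "turn": 0, "fingers": -1}, {"translation": [0, 0, 40], "turn": 0, "fingers": -1}, {"translation": [0, 0, 44], "turn": 0, "fingers": -1}, {"translation": [0, 0, 45], "turn": 0, "fingers": -1}, {"translation": [0, 0, 45], "turn": 0, "fingers": -1}, {"translation": [0, 0, 45], "turn": 0, "fingers": -1}]'

```text
time: 19.93
tcp_pos: [0.5187, -0.05, 0.0944]
orientation: [0.047, 0.999, -0.0, 0.0]
ft_force: [-0.2, -0.7, -2.3]
opening: 0.706
finger_force: 40.0
```

drive_tool --motion '[{"translation": [0, 0, 0], "turn": 0, "fingers": 1}, {"translation": [0, 0, 0], "turn": 0, "fingers": 1}, {"translation": [0, 0, 0], "turn": 0, "fingers": 1}, {"translation": [0, 0, 0], "turn": 0, "fingers": 1}, {"translation": [0, 0, 0], "turn": 0, "fingers": 1}, {"translation": [0, 0, -20], "turn": 0, "fingers": 1}, {"translation": [0, 0, -50], "turn": 0, "fingers": 1}, {"translation": [0, 0, -85], "turn": 0, "fingers": 1}, {"translation": [0, 0, -110], "turn": 0, "fingers": 1}, {"translation": [0, 0, -110], "turn": 0, "fingers": 1}]'

```text
time: 20.77
tcp_pos: [0.5217, -0.0503, 0.2093]
orientation: [0.047, 0.999, 0.0, 0.004]
ft_force: [1.3, -0.2, 0.3]
opening: 0.998
finger_force: 0.0
```

```bash
python3 - <<'E'
from h import *
s=arm.state(); print(s["tcp_pos"],s["opening"],s["ft_force"])
out=[]
th=np.linspace(0,2*np.pi,60)
for n in("scene","side"):
    f=arm.grab_frame(n); 
    for r in rings(f,box=(0.3,0.75,-0.6,-0.15)): print(*r)
    c0=np.array([.5175,-.050,.07]); u,v=proj(f,c0)[0].astype(int); k=7
    c=cv2.resize(f["frame"][v-28:v+29,u-28:u+29,::-1],None,fx=k,fy=k,interpolation=cv2.INTER_CUBIC)
    for z in(.062,.078):
        P=np.c_[c0[0]+.032*np.cos(th),c0[1]+.032*np.sin(th),0*th+z]
        cv2.polylines(c,[((proj(f,P)-[u-28,v-28]+.5)*k).astype(int)],True,(0,255,255),1)
    out.append(c)
cv2.imwrite("pics/s8.png",np.hstack(out))
E
```

```text
[ 0.52173222 -0.05031559  0.20925591] 0.9981969458308575 [ 1.30530891 -0.2321485   0.2892351 ]
[245.9 381.7] [ 0.5762 -0.3867] 225.0 [0.04 0.04] [47 42 44]
[198.5 355.4] [ 0.452  -0.3902] 325.0 [0.051 0.05 ] [35 34 36]
[241.3 348. ] [ 0.5193 -0.325 ] 237.0 [0.043 0.043] [238 238 233]
[276.  323.8] [ 0.5473 -0.2315] 444.5 [0.06  0.062] [48 46 48]
[296.3 395.6] [ 0.4516 -0.3888] 309.0 [0.047 0.052] [34 37 39]
[348.8 390.4] [ 0.5752 -0.3856] 185.0 [0.036 0.042] [30 32 35]
[322.  369.4] [ 0.5172 -0.3245] 237.0 [0.044 0.047] [250 251 249]
[330.5 335.2] [ 0.5466 -0.2302] 384.0 [0.058 0.065] [44 44 45]
```

View pics/s8.png

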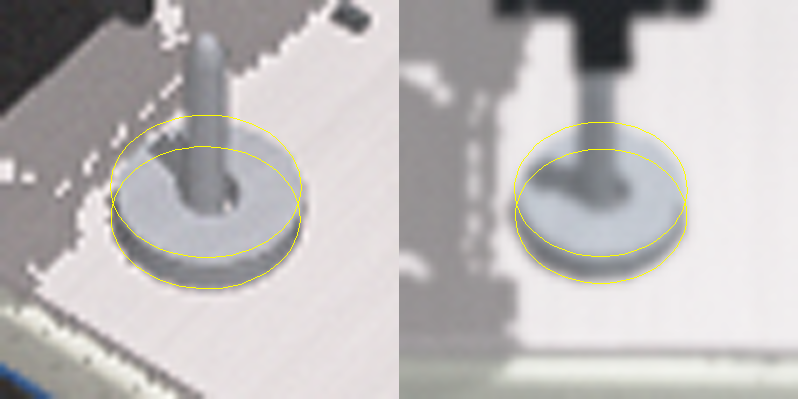

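```bash
python3 - <<'E'
from h import *
print(arm.state()["tcp_pos"],need([.547,-.231,.10],np.pi/2))
E
```

```text
[ 0.51912145 -0.04978236  0.20506347] (array([ -44.5, -177.9,  105.1]), -0.094)
```

drive_tool --motion '[{"translation": [-7, -28, 0], "turn": -0.05, "fingers": 0.7}, {"translation": [-15, -60, 0], "turn": -0.094, "fingers": 0.7}, {"translation": [-23, -92, 0], "turn": -0.094, "fingers": 0.7}, {"translation": [-31, -124, 0], "turn": -0.094, "fingers": 0.7}, {"translation": [-39, -156, 0], "turn": -0.094, "fingers": 0.7}, {"translation": [-44, -175, 20], "turn": -0.094, "fingers": 0.7}, {"translation": [-44.5, -178, 50], "turn": -0.094, "fingers": 0.7}, {"translation": [-44.5, -178, 80], "turn": -0.094, "fingers": 0.7}, {"translation": [-44.5, -178, 105], "turn": -0.094, "fingers": 0.7}, {"translation": [-44.5, -178, 105], "turn": -0.094, "fingers": 0.7}, {"translation": [-44.5, -178, 105], "turn": -0.094, "fingers": 0.7}, {"translation": [-44.5, -178, 105], "turn": -0.094, "fingers": 0.7}]'

```text
time: 21.87
tcp_pos: [0.5464, -0.2315, 0.0998]
orientation: [-0.0, 1.0, -0.0, 0.0]
ft_force: [0.0, -0.5, 0.7]
opening: 0.852
finger_force: 0.0
```

```bash
python3 - <<'E'
from h import *
for r in rings(arm.grab_frame("scene"),box=(0.3,0.75,-0.6,-0.15)): print(*r)
print(arm.state()["tcp_pos"],need([.547,-.231,.004],np.pi/2))
E
```

```text
[245.9 381.7] [ 0.5762 -0.3867] 225.0 [0.04 0.04] [39 34 37]
[198.5 355.4] [ 0.4521 -0.3901] 327.0 [0.051 0.049] [42 37 41]
[241.3 348.1] [ 0.5194 -0.3251] 238.0 [0.043 0.043] [238 238 234]
[276.1 323.8] [ 0.5476 -0.2315] 440.5 [0.059 0.062] [40 35 39]
[253.4 294.3] [ 0.456 -0.191] 334.5 [0.081 0.062] [66 66 71]
[ 0.54701568 -0.23159748  0.10048737] (array([ 0.2,  0.7, 96.5]), 0.0)
```

drive_tool --motion '[{"translation": [0, 0.5, 30], "turn": 0, "fingers": 0.7}, {"translation": [0, 0.5, 60], "turn": 0, "fingers": 0.7}, {"translation": [0, 0.5, 83], "turn": 0, "fingers": 0.7}, {"translation": [0, 0.5, 92], "turn": 0, "fingers": 0.7}, {"translation": [0, 0.5, 95.5], "turn": 0, "fingers": 0.7}, {"translation": [0, 0.5, 95.5], "turn": 0, "fingers": 0.7}, {"translation": [0, 0.5, 95.5], "turn": 0, "fingers": 0.7}, {"translation": [0, 0.5, 95.5], "turn": 0, "fingers": -1}, {"translation": [0, 0.5, 95.5], "turn": 0, "fingers": -1}, {"translation": [0, 0.5, 95.5], "turn": 0, "fingers": -1}, {"translation": [0, 0.5, 95.5], "turn": 0, "fingers": -1}, {"translation": [0, 0.5, 95.5], "turn": 0, "fingers": -1}]' --squeeze 40

```text
time: 22.92
tcp_pos: [0.5467, -0.2308, 0.0046]
orientation: [-0.0, 1.0, -0.0, 0.001]
ft_force: [-0.9, 1.6, 6.7]
opening: 0.6
finger_force: 40.0
```

drive_tool --motion '[{"translation": [0, 0, 0], "turn": 0, "fingers": -1}, {"translation": [0, 0, 0], "turn": 0, "fingers": -1}, {"translation": [0, 0, -8], "turn": 0, "fingers": -1}, {"translation": [0, 0, -25], "turn": 0, "fingers": -1}, {"translation": [0, 0, -55], "turn": 0, "fingers": -1}, {"translation": [0, 0, -90], "turn": 0, "fingers": -1}, {"translation": [0, 0, -130], "turn": 0, "fingers": -1}, {"translation": [0, 0, -170], "turn": 0, "fingers": -1}, {"translation": [0, 0, -185], "turn": 0, "fingers": -1}, {"translation": [0, 0, -185], "turn": 0, "fingers": -1}, {"translation": [0, 0, -185], "turn": 0, "fingers": -1}]'

```text
time: 23.83
tcp_pos: [0.5461, -0.2306, 0.1891]
orientation: [-0.0, 1.0, 0.0, 0.0]
ft_force: [-0.4, -0.2, -3.5]
opening: 0.605
finger_force: 40.0
```

```bash
python3 - <<'E'
from h import *
s=arm.state(); print(s["tcp_pos"],s["opening"],s["ft_force"]); print(need([.5182,-.050,.19],SY+np.pi/2))
E
```

```text
[ 0.54609655 -0.23060106  0.18909653] 0.6047783522328753 [-0.37655338 -0.20654153 -3.52836559]
(array([ 27.8, 180.6,  -0.9]), 0.094)
```

drive_tool --motion '[{"translation": [4, 25, 0], "turn": 0.04, "fingers": -1}, {"translation": [8, 55, 0], "turn": 0.08, "fingers": -1}, {"translation": [13, 85, 0], "turn": 0.094, "fingers": -1}, {"translation": [18, 115, 0], "turn": 0.094, "fingers": -1}, {"translation": [22, 145, 0], "turn": 0.094, "fingers": -1}, {"translation": [26, 170, 0], "turn": 0.094, "fingers": -1}, {"translation": [28, 180.5, 0], "turn": 0.094, "fingers": -1}, {"translation": [28, 180.5, 0], "turn": 0.094, "fingers": -1}, {"translation": [28, 180.5, 0], "turn": 0.094, "fingers": -1}, {"translation": [28, 180.5, 0], "turn": 0.094, "fingers": -1}]'

```text
time: 24.67
tcp_pos: [0.5178, -0.0523, 0.1882]
orientation: [0.048, 0.999, -0.001, -0.0]
ft_force: [-0.7, -0.4, -2.2]
opening: 0.602
finger_force: 40.0
```

```bash
python3 - <<'E'
from h import *
s=arm.state(); print(s["tcp_pos"],s["opening"],s["ft_force"]); print(need([.5182,-.050,.14],SY+np.pi/2))
E
```

```text
[ 0.51784964 -0.05232972  0.18816606] 0.6023758386307734 [-0.69069093 -0.44400502 -2.20506451]
(array([-0.2,  2.4, 48.2]), -0.003)
```

drive_tool --motion '[{"translation": [0, 1, 0], "turn": 0, "fingers": -1}, {"translation": [0, 1, 15], "turn": 0, "fingers": -1}, {"translation": [0, 1, 25], "turn": 0, "fingers": -1}, {"translation": [0, 1, 32], "turn": 0, "fingers": -1}, {"translation": [0, 1, 37], "turn": 0, "fingers": -1}, {"translation": [0, 1, 42], "turn": 0, "fingers": -1}, {"translation": [0, 1, 46], "turn": 0, "fingers": -1}, {"translation": [0, 1, 50], "turn": 0, "fingers": -1}, {"translation": [0, 1, 50], "turn": 0, "fingers": -1}]'

```text
time: 25.42
tcp_pos: [0.5179, -0.0492, 0.1381]
orientation: [0.047, 0.999, -0.0, -0.0]
ft_force: [-0.2, 0.4, -2.5]
opening: 0.602
finger_force: 40.0
```

Threaded with no contact force; going lower, then releasing and rising.

drive_tool --motion '[{"translation": [0, -0.7, 6], "turn": 0, "fingers": -1}, {"translation": [0, -0.7, 13], "turn": 0, "fingers": -1}, {"translation": [0, -0.7, 20], "turn": 0, "fingers": -1}, {"translation": [0, -0.7, 27], "turn": 0, "fingers": -1}, {"translation": [0, -0.7, 34], "turn": 0, "fingers": -1}, {"translation": [0, -0.7, 40], "turn": 0, "fingers": -1}, {"translation": [0, -0.7, 44], "turn": 0, "fingers": -1}, {"translation": [0, -0.7, 45], "turn": 0, "fingers": -1}, {"translation": [0, -0.7, 45], "turn": 0, "fingers": -1}, {"translation": [0, -0.7, 45], "turn": 0, "fingers": -1}]'

```text
time: 26.25
tcp_pos: [0.5183, -0.05, 0.0939]
orientation: [0.047, 0.999, -0.0, 0.0]
ft_force: [0.8, 1.0, -2.4]
opening: 0.602
finger_force: 40.0
```

drive_tool --motion '[{"translation": [0, 0, 0], "turn": 0, "fingers": 1}, {"translation": [0, 0, 0], "turn": 0, "fingers": 1}, {"translation": [0, 0, 0], "turn": 0, "fingers": 1}, {"translation": [0, 0, 0], "turn": 0, "fingers": 1}, {"translation": [0, 0, 0], "turn": 0, "fingers": 1}, {"translation": [0, 0, -20], "turn": 0, "fingers": 1}, {"translation": [0, 0, -50], "turn": 0, "fingers": 1}, {"translation": [0, 0, -85], "turn": 0, "fingers": 1}, {"translation": [0, 0, -110], "turn": 0, "fingers": 1}, {"translation": [0, 0, -110], "turn": 0, "fingers": 1}, {"translation": [0, 0, -110], "turn": 0, "fingers": 1}]'

```text
time: 27.17
tcp_pos: [0.5191, -0.0499, 0.2051]
orientation: [0.047, 0.999, 0.0, 0.002]
ft_force: [0.0, 0.1, 0.1]
opening: 0.998
finger_force: 0.0
```

```bash
cat >> h.py <<'E'
def topz(f,c=(.5175,-.050),zs=()):
    """mean brightness just below/above each candidate upper rim, front side seen by the camera"""
    pass
E
python3 - <<'E'
from h import *
s=arm.state(); print(s["tcp_pos"],s["opening"],s["ft_force"])
for n in("scene","side"):
    f=arm.grab_frame(n)
    for r in rings(f,box=(0.3,0.75,-0.6,-0.15)): print(r[0],r[1],r[2])
    # grey profile along the front generator line: dark side wall vs bright top
    o=np.array(f["position"]);c=np.array([.5175,-.05]);d=o[:2]-c;d/=np.linalg.norm(d)
    g=cv2.cvtColor(f["frame"],cv2.COLOR_RGB2GRAY)
    for r_ in(.032,.027):
        P=[[*(c+d*r_),z] for z in np.arange(.060,.112,.003)]
        print(n,r_,[int(g[int(round(v)),int(round(u))]) for u,v in proj(f,P)])
print(need([.452,-.3895,.10],np.pi/2))
E
```

```text
[ 0.51914484 -0.04992101  0.20505824] 0.997936043567786 [0.02612906 0.07778358 0.06224473]
[245.8 381.7] [ 0.5761 -0.3868] 227.0
[198.5 355.4] [ 0.452  -0.3902] 325.0
[241.3 348.1] [ 0.5193 -0.3251] 237.5
scene 0.032 [178, 139, 139, 138, 137, 178, 194, 167, 167, 141, 138, 137, 167, 189, 192, 192, 191, 189]
scene 0.027 [139, 138, 137, 178, 194, 194, 167, 141, 138, 137, 167, 189, 189, 192, 191, 189, 179, 146]
[296.3 395.6] [ 0.4516 -0.3889] 308.0
[348.8 390.4] [ 0.5752 -0.3855] 183.5
[322.  369.4] [ 0.5173 -0.3246] 238.0
side 0.032 [209, 208, 156, 133, 133, 147, 174, 174, 174, 148, 129, 129, 134, 165, 191, 191, 200, 202]
side 0.027 [156, 133, 147, 147, 174, 174, 174, 148, 129, 134, 134, 165, 191, 191, 200, 202, 197, 197]
(array([  33.3, -344.3,  103. ]), -0.094)
```

drive_tool --motion '[{"translation": [3, -32, 0], "turn": -0.05, "fingers": 0.5}, {"translation": [6, -66, 0], "turn": -0.094, "fingers": 0.5}, {"translation": [10, -100, 0], "turn": -0.094, "fingers": 0.5}, {"translation": [13, -134, 0], "turn": -0.094, "fingers": 0.5}, {"translation": [16, -168, 0], "turn": -0.094, "fingers": 0.5}, {"translation": [20, -202, 0], "turn": -0.094, "fingers": 0.5}, {"translation": [23, -236, 0], "turn": -0.094, "fingers": 0.5}, {"translation": [26, -270, 0], "turn": -0.094, "fingers": 0.5}, {"translation": [29, -304, 20], "turn": -0.094, "fingers": 0.5}, {"translation": [33, -334, 50], "turn": -0.094, "fingers": 0.5}, {"translation": [33.3, -344, 80], "turn": -0.094, "fingers": 0.5}, {"translation": [33.3, -344.3, 103], "turn": -0.094, "fingers": 0.5}]'

```text
time: 28.27
tcp_pos: [0.4492, -0.3925, 0.097]
orientation: [0.002, 1.0, -0.0, -0.002]
ft_force: [0.0, 0.1, -0.4]
opening: 0.749
finger_force: 0.0
```

```bash
python3 - <<'E'
from h import *
for n in("scene","side"):
    for r in rings(arm.grab_frame(n),box=(0.3,0.75,-0.6,-0.15)): print(r[0],r[1],r[2])
print(arm.state()["tcp_pos"],need([.452,-.3895,.004],np.pi/2))
E
```

```text
[245.9 381.7] [ 0.5762 -0.3867] 225.0
[198.5 355.4] [ 0.452  -0.3902] 325.0
[241.4 348. ] [ 0.5194 -0.3249] 236.0
[194.8 315.7] [ 0.3788 -0.3126] 124.5
[348.8 390.4] [ 0.5753 -0.3856] 182.0
[322.1 369.4] [ 0.5174 -0.3246] 236.0
[ 0.44903351 -0.38768541  0.09544817] (array([-3.7, -2.3, 91.4]), -0.001)
```

drive_tool --motion '[{"translation": [-2.5, -1.5, 20], "turn": 0, "fingers": 0.5}, {"translation": [-2.5, -1.5, 45], "turn": 0, "fingers": 0.5}, {"translation": [-2.5, -1.5, 60], "turn": 0, "fingers": 0.5}, {"translation": [-2.5, -1.5, 60], "turn": 0, "fingers": 0.5}, {"translation": [-2.5, -1.5, 60], "turn": 0, "fingers": 0.5}, {"translation": [-2.5, -1.5, 60], "turn": 0, "fingers": 0.5}]'

```text
time: 28.87
tcp_pos: [0.4561, -0.3914, 0.0421]
orientation: [-0.0, 1.0, -0.0, 0.001]
ft_force: [0.3, -0.4, -1.6]
opening: 0.754
finger_force: 0.0
```

```bash
python3 - <<'E'
from h import *
print(arm.state()["tcp_pos"],need([.452,-.3895,.004],np.pi/2))
E
```

```text
[ 0.45608313 -0.39140888  0.04211124] (array([ 4.1,  1.9, 38.1]), 0.001)
```

drive_tool --motion '[{"translation": [3, 1.5, 8], "turn": 0, "fingers": 0.5}, {"translation": [3.5, 1.5, 22], "turn": 0, "fingers": 0.5}, {"translation": [3.5, 1.5, 33], "turn": 0, "fingers": 0.5}, {"translation": [3.5, 1.5, 37], "turn": 0, "fingers": 0.5}, {"translation": [3.5, 1.5, 37], "turn": 0, "fingers": 0.5}, {"translation": [3.5, 1.5, 37], "turn": 0, "fingers": 0.5}, {"translation": [3.5, 1.5, 37], "turn": 0, "fingers": -1}, {"translation": [3.5, 1.5, 37], "turn": 0, "fingers": -1}, {"translation": [3.5, 1.5, 37], "turn": 0, "fingers": -1}, {"translation": [3.5, 1.5, 37], "turn": 0, "fingers": -1}, {"translation": [3.5, 1.5, 37], "turn": 0, "fingers": -1}, {"translation": [3.5, 1.5, 37], "turn": 0, "fingers": -1}]' --squeeze 40

```text
time: 29.87
tcp_pos: [0.452, -0.3897, 0.0041]
orientation: [-0.0, 1.0, -0.0, 0.0]
ft_force: [0.8, 0.2, 3.8]
opening: 0.473
finger_force: 40.0
```

drive_tool --motion '[{"translation": [0, 0, 0], "turn": 0, "fingers": -1}, {"translation": [0, 0, 0], "turn": 0, "fingers": -1}, {"translation": [0, 0, -8], "turn": 0, "fingers": -1}, {"translation": [0, 0, -25], "turn": 0, "fingers": -1}, {"translation": [0, 0, -55], "turn": 0, "fingers": -1}, {"translation": [0, 0, -90], "turn": 0, "fingers": -1}, {"translation": [0, 0, -130], "turn": 0, "fingers": -1}, {"translation": [0, 0, -170], "turn": 0, "fingers": -1}, {"translation": [0, 0, -185], "turn": 0, "fingers": -1}, {"translation": [0, 0, -185], "turn": 0, "fingers": -1}, {"translation": [0, 0, -185], "turn": 0, "fingers": -1}]'

```text
time: 30.78
tcp_pos: [0.4518, -0.3895, 0.189]
orientation: [-0.0, 1.0, -0.0, 0.0]
ft_force: [-1.2, -0.0, -2.2]
opening: 0.474
finger_force: 40.0
```

```bash
python3 - <<'E'
from h import *
s=arm.state(); print(s["tcp_pos"],s["opening"],s["ft_force"]); print(need([.5182,-.050,.19],SY+np.pi/2))
E
```

```text
[ 0.45180829 -0.3895084   0.1890243 ] 0.4743201247275264 [-1.15998451 -0.00508466 -2.16777735]
(array([-66.5, 339.5,  -1. ]), 0.094)
```

drive_tool --motion '[{"translation": [-5, 26, 0], "turn": 0.04, "fingers": -1}, {"translation": [-11, 58, 0], "turn": 0.08, "fingers": -1}, {"translation": [-18, 92, 0], "turn": 0.094, "fingers": -1}, {"translation": [-25, 126, 0], "turn": 0.094, "fingers": -1}, {"translation": [-31, 160, 0], "turn": 0.094, "fingers": -1}, {"translation": [-38, 194, 0], "turn": 0.094, "fingers": -1}, {"translation": [-45, 228, 0], "turn": 0.094, "fingers": -1}, {"translation": [-51, 262, 0], "turn": 0.094, "fingers": -1}, {"translation": [-58, 294, 0], "turn": 0.094, "fingers": -1}, {"translation": [-63, 322, 0], "turn": 0.094, "fingers": -1}, {"translation": [-66, 336, 0], "turn": 0.094, "fingers": -1}, {"translation": [-66.5, 339.5, 0], "turn": 0.094, "fingers": -1}]'

```text
time: 31.78
tcp_pos: [0.5172, -0.0462, 0.1865]
orientation: [0.044, 0.999, 0.0, -0.002]
ft_force: [-0.4, 0.2, -1.1]
opening: 0.479
finger_force: 40.0
```

drive_tool --motion '[{"translation": [0, 0, 0], "turn": 0, "fingers": -1}, {"translation": [0, 0, 0], "turn": 0, "fingers": -1}, {"translation": [0, 0, 0], "turn": 0, "fingers": -1}, {"translation": [0, 0, 0], "turn": 0, "fingers": -1}]'

```text
time: 32.12
tcp_pos: [0.5177, -0.0519, 0.1885]
orientation: [0.048, 0.999, -0.0, -0.0]
ft_force: [-0.6, -0.4, -1.5]
opening: 0.483
finger_force: 40.0
```

```bash
python3 - <<'E'
from h import *
s=arm.state(); print(s["tcp_pos"],s["opening"],s["ft_force"]); print(need([.5182,-.050,.14],SY+np.pi/2))
E
```

```text
[ 0.51769749 -0.05189717  0.18848325] 0.4825401611608575 [-0.57411403 -0.36654482 -1.49690825]
(array([-0.3,  2. , 48.5]), -0.003)
```

drive_tool --motion '[{"translation": [0, 0.7, 8], "turn": 0, "fingers": -1}, {"translation": [0, 0.7, 18], "turn": 0, "fingers": -1}, {"translation": [0, 0.7, 26], "turn": 0, "fingers": -1}, {"translation": [0, 0.7, 32], "turn": 0, "fingers": -1}, {"translation": [0, 0.7, 37], "turn": 0, "fingers": -1}, {"translation": [0, 0.7, 42], "turn": 0, "fingers": -1}, {"translation": [0, 0.7, 46], "turn": 0, "fingers": -1}, {"translation": [0, 0.7, 50], "turn": 0, "fingers": -1}, {"translation": [0, 0.7, 50], "turn": 0, "fingers": -1}]'

```text
time: 32.87
tcp_pos: [0.5179, -0.0493, 0.138]
orientation: [0.047, 0.999, -0.0, -0.0]
ft_force: [-0.6, 0.1, -1.1]
opening: 0.48
finger_force: 40.0
```

drive_tool --motion '[{"translation": [0, -0.7, 6], "turn": 0, "fingers": -1}, {"translation": [0, -0.7, 13], "turn": 0, "fingers": -1}, {"translation": [0, -0.7, 20], "turn": 0, "fingers": -1}, {"translation": [0, -0.7, 27], "turn": 0, "fingers": -1}, {"translation": [0, -0.7, 33], "turn": 0, "fingers": -1}, {"translation": [0, -0.7, 36], "turn": 0, "fingers": -1}, {"translation": [0, -0.7, 37], "turn": 0, "fingers": -1}, {"translation": [0, -0.7, 37], "turn": 0, "fingers": -1}, {"translation": [0, -0.7, 37], "turn": 0, "fingers": -1}]'

```text
time: 33.62
tcp_pos: [0.5183, -0.0502, 0.1018]
orientation: [0.047, 0.999, -0.0, 0.0]
ft_force: [0.5, 0.1, -1.3]
opening: 0.48
finger_force: 40.0
```

drive_tool --motion '[{"translation": [0, 0, 0], "turn": 0, "fingers": 0.7}, {"translation": [0, 0, 0], "turn": 0, "fingers": 0.7}, {"translation": [0, 0, 0], "turn": 0, "fingers": 0.7}, {"translation": [0, 0, 0], "turn": 0, "fingers": 0.7}, {"translation": [0, 0, 0], "turn": 0, "fingers": 0.7}, {"translation": [0, 0, -20], "turn": 0, "fingers": 0.7}, {"translation": [0, 0, -50], "turn": 0, "fingers": 0.7}, {"translation": [0, 0, -85], "turn": 0, "fingers": 0.7}, {"translation": [0, 0, -105], "turn": 0, "fingers": 0.7}, {"translation": [0, 0, -105], "turn": 0, "fingers": 0.7}, {"translation": [0, 0, -105], "turn": 0, "fingers": 0.7}]'

```text
time: 34.53
tcp_pos: [0.5189, -0.05, 0.2076]
orientation: [0.047, 0.999, 0.0, 0.001]
ft_force: [0.2, -0.3, -0.1]
opening: 0.851
finger_force: 0.0
```

```bash
python3 - <<'E'
from h import *
s=arm.state(); print(s["tcp_pos"],s["opening"],s["ft_force"])
for n in("scene","side"):
    f=arm.grab_frame(n)
    for r in rings(f,box=(0.3,0.75,-0.6,-0.15)): print(r[0],r[1],r[2])
    o=np.array(f["position"]);c=np.array([.5175,-.05]);d=o[:2]-c;d/=np.linalg.norm(d)
    g=cv2.cvtColor(f["frame"],cv2.COLOR_RGB2GRAY)
    for r_ in(.027,.022):
        P=[[*(c+d*r_),z] for z in np.arange(.075,.13,.003)]
        print(n,r_,[int(g[int(round(v)),int(round(u))]) for u,v in proj(f,P)])
print(need([.5755,-.386,.10],np.pi/2))
E
```

```text
[ 0.51886447 -0.04998564  0.20760684] 0.8512502393452422 [ 0.18754026 -0.265721   -0.13387996]
[245.8 381.7] [ 0.576  -0.3868] 224.0
[241.4 348. ] [ 0.5194 -0.3249] 236.0
scene 0.027 [192, 166, 138, 139, 139, 170, 192, 192, 151, 132, 138, 137, 158, 188, 189, 189, 187, 155, 142]
scene 0.022 [138, 139, 139, 170, 192, 192, 151, 132, 138, 137, 158, 188, 188, 189, 187, 155, 142, 137, 144]
[348.8 390.5] [ 0.5753 -0.3858] 188.0
[322.  369.4] [ 0.5173 -0.3246] 238.0
side 0.027 [174, 174, 150, 128, 133, 133, 163, 181, 181, 164, 133, 135, 135, 159, 186, 197, 197, 195, 172]
side 0.022 [150, 128, 133, 133, 163, 181, 164, 164, 133, 135, 135, 159, 186, 197, 197, 195, 172, 142, 142]
(array([ -89.4, -329.2,  105.6]), -0.094)
```

drive_tool --motion '[{"translation": [-8, -30, 0], "turn": -0.05, "fingers": 0.25}, {"translation": [-17, -63, 0], "turn": -0.094, "fingers": 0.25}, {"translation": [-26, -96, 0], "turn": -0.094, "fingers": 0.25}, {"translation": [-35, -129, 0], "turn": -0.094, "fingers": 0.25}, {"translation": [-44, -162, 0], "turn": -0.094, "fingers": 0.25}, {"translation": [-53, -195, 0], "turn": -0.094, "fingers": 0.25}, {"translation": [-62, -228, 0], "turn": -0.094, "fingers": 0.25}, {"translation": [-71, -261, 10], "turn": -0.094, "fingers": 0.25}, {"translation": [-80, -294, 30], "turn": -0.094, "fingers": 0.25}, {"translation": [-87, -320, 60], "turn": -0.094, "fingers": 0.25}, {"translation": [-89.4, -329.2, 90], "turn": -0.094, "fingers": 0.25}, {"translation": [-89.4, -329.2, 105], "turn": -0.094, "fingers": 0.25}]'

```text
time: 35.63
tcp_pos: [0.5725, -0.3882, 0.0958]
orientation: [0.002, 1.0, 0.001, -0.003]
ft_force: [-1.5, 0.1, 0.1]
opening: 0.63
finger_force: 0.0
```

drive_tool --motion '[{"translation": [0, 0, 20], "turn": 0, "fingers": 0.25}, {"translation": [0, 0, 40], "turn": 0, "fingers": 0.25}, {"translation": [0, 0, 50], "turn": 0, "fingers": 0.25}, {"translation": [0, 0, 50], "turn": 0, "fingers": 0.25}, {"translation": [0, 0, 50], "turn": 0, "fingers": 0.25}, {"translation": [0, 0, 50], "turn": 0, "fingers": 0.25}]'

```text
time: 36.13
tcp_pos: [0.5771, -0.3863, 0.0529]
orientation: [-0.0, 1.0, -0.0, 0.001]
ft_force: [0.6, -0.7, 0.2]
opening: 0.625
finger_force: 0.0
```

```bash
python3 - <<'E'
from h import *
for n in("scene","side"):
    for r in rings(arm.grab_frame(n),box=(0.3,0.75,-0.6,-0.15)): print(r[0],r[1],r[2])
s=arm.state(); print(s["tcp_pos"],s["opening"],need([.5755,-.386,.004],np.pi/2))
E
```

```text
[247.  382.6] [ 0.5795 -0.3871] 178.0
[251.1 356.7] [ 0.5501 -0.3314] 109.0
[322.  369.5] [ 0.5172 -0.3248] 211.0
[ 0.57726017 -0.38661489  0.05327712] 0.6260909208457017 (array([ 1.9,  0.7, 49.3]), 0.0)
```

drive_tool --motion '[{"translation": [1, 0.3, 20], "turn": 0, "fingers": 0.25}, {"translation": [1, 0.3, 38], "turn": 0, "fingers": 0.25}, {"translation": [1, 0.3, 46], "turn": 0, "fingers": 0.25}, {"translation": [1, 0.3, 48], "turn": 0, "fingers": 0.25}, {"translation": [1, 0.3, 48], "turn": 0, "fingers": 0.25}, {"translation": [1, 0.3, 48], "turn": 0, "fingers": 0.25}, {"translation": [1, 0.3, 48], "turn": 0, "fingers": -1}, {"translation": [1, 0.3, 48], "turn": 0, "fingers": -1}, {"translation": [1, 0.3, 48], "turn": 0, "fingers": -1}, {"translation": [1, 0.3, 48], "turn": 0, "fingers": -1}, {"translation": [1, 0.3, 48], "turn": 0, "fingers": -1}, {"translation": [1, 0.3, 48], "turn": 0, "fingers": -1}]' --squeeze 40

```text
time: 37.23
tcp_pos: [0.5758, -0.3861, 0.0044]
orientation: [-0.0, 1.0, -0.0, 0.0]
ft_force: [0.2, 0.4, 4.7]
opening: 0.372
finger_force: 40.0
```

drive_tool --motion '[{"translation": [0, 0, 0], "turn": 0, "fingers": -1}, {"translation": [0, 0, 0], "turn": 0, "fingers": -1}, {"translation": [0, 0, -8], "turn": 0, "fingers": -1}, {"translation": [0, 0, -25], "turn": 0, "fingers": -1}, {"translation": [0, 0, -55], "turn": 0, "fingers": -1}, {"translation": [0, 0, -90], "turn": 0, "fingers": -1}, {"translation": [0, 0, -130], "turn": 0, "fingers": -1}, {"translation": [0, 0, -170], "turn": 0, "fingers": -1}, {"translation": [0, 0, -185], "turn": 0, "fingers": -1}, {"translation": [0, 0, -185], "turn": 0, "fingers": -1}, {"translation": [0, 0, -185], "turn": 0, "fingers": -1}]'

```text
time: 38.15
tcp_pos: [0.5757, -0.3862, 0.1905]
orientation: [-0.0, 1.0, -0.001, 0.001]
ft_force: [0.6, 0.4, -0.9]
opening: 0.376
finger_force: 40.0
```

```bash
python3 - <<'E'
from h import *
s=arm.state(); print(s["tcp_pos"],s["opening"],s["ft_force"]); print(need([.5182,-.050,.19],SY+np.pi/2))
E
```

```text
[ 0.57567655 -0.38622579  0.19051694] 0.37643761266687625 [ 0.58353041  0.39533059 -0.89138965]
(array([ 57.4, 336.2,   0. ]), 0.094)
```

drive_tool --motion '[{"translation": [4, 26, 0], "turn": 0.04, "fingers": -1}, {"translation": [10, 58, 0], "turn": 0.08, "fingers": -1}, {"translation": [16, 92, 0], "turn": 0.094, "fingers": -1}, {"translation": [21, 126, 0], "turn": 0.094, "fingers": -1}, {"translation": [27, 160, 0], "turn": 0.094, "fingers": -1}, {"translation": [33, 194, 0], "turn": 0.094, "fingers": -1}, {"translation": [39, 228, 0], "turn": 0.094, "fingers": -1}, {"translation": [45, 262, 0], "turn": 0.094, "fingers": -1}, {"translation": [50, 292, 0], "turn": 0.094, "fingers": -1}, {"translation": [55, 320, 0], "turn": 0.094, "fingers": -1}, {"translation": [57, 333, 0], "turn": 0.094, "fingers": -1}, {"translation": [57.4, 336.2, 0], "turn": 0.094, "fingers": -1}]'

```text
time: 39.15
tcp_pos: [0.5161, -0.0461, 0.1872]
orientation: [0.044, 0.999, 0.001, -0.002]
ft_force: [0.5, 0.0, -0.4]
opening: 0.376
finger_force: 40.0
```

drive_tool --motion '[{"translation": [0, 0, 0], "turn": 0, "fingers": -1}, {"translation": [0, 0, 0], "turn": 0, "fingers": -1}, {"translation": [0, 0, 0], "turn": 0, "fingers": -1}, {"translation": [0, 0, 0], "turn": 0, "fingers": -1}, {"translation": [0, 0, 0], "turn": 0, "fingers": -1}, {"translation": [0, 0, 0], "turn": 0, "fingers": -1}]'

```text
time: 39.65
tcp_pos: [0.5179, -0.0506, 0.1887]
orientation: [0.048, 0.999, -0.0, 0.0]
ft_force: [-0.7, 0.2, -0.9]
opening: 0.373
finger_force: 40.0
```

```bash
python3 - <<'E'
from h import *
s=arm.state(); print(s["tcp_pos"],s["opening"],s["ft_force"]); print(need([.5182,-.050,.14],SY+np.pi/2))
E
```

```text
[ 0.51789698 -0.05056109  0.18869663] 0.37291738252757684 [-0.68522016  0.1797187  -0.94679634]
(array([-0.2,  0.6, 48.7]), -0.002)
```

drive_tool --motion '[{"translation": [0, 0.3, 8], "turn": 0, "fingers": -1}, {"translation": [0, 0.3, 18], "turn": 0, "fingers": -1}, {"translation": [0, 0.3, 26], "turn": 0, "fingers": -1}, {"translation": [0, 0.3, 32], "turn": 0, "fingers": -1}, {"translation": [0, 0.3, 37], "turn": 0, "fingers": -1}, {"translation": [0, 0.3, 42], "turn": 0, "fingers": -1}, {"translation": [0, 0.3, 46], "turn": 0, "fingers": -1}, {"translation": [0, 0.3, 50], "turn": 0, "fingers": -1}, {"translation": [0, 0.3, 50], "turn": 0, "fingers": -1}]'

```text
time: 40.4
tcp_pos: [0.5176, -0.0494, 0.138]
orientation: [0.047, 0.999, -0.0, -0.0]
ft_force: [-1.1, 0.1, -0.6]
opening: 0.375
finger_force: 40.0
```

drive_tool --motion '[{"translation": [0, 0, 6], "turn": 0, "fingers": -1}, {"translation": [0, 0, 12], "turn": 0, "fingers": -1}, {"translation": [0, 0, 17], "turn": 0, "fingers": -1}, {"translation": [0, 0, 20], "turn": 0, "fingers": -1}, {"translation": [0, 0, 21], "turn": 0, "fingers": -1}, {"translation": [0, 0, 21], "turn": 0, "fingers": -1}, {"translation": [0, 0, 21], "turn": 0, "fingers": -1}]'

```text
time: 40.98
tcp_pos: [0.518, -0.0495, 0.1178]
orientation: [0.047, 0.999, -0.0, 0.0]
ft_force: [-0.7, 0.2, -1.6]
opening: 0.376
finger_force: 40.0
```

drive_tool --motion '[{"translation": [0, 0, 0], "turn": 0, "fingers": 0.5}, {"translation": [0, 0, 0], "turn": 0, "fingers": 0.5}, {"translation": [0, 0, 0], "turn": 0, "fingers": 0.5}, {"translation": [0, 0, 0], "turn": 0, "fingers": 0.5}, {"translation": [0, 0, 0], "turn": 0, "fingers": 0.5}, {"translation": [0, 0, -20], "turn": 0, "fingers": 0.5}, {"translation": [0, 0, -50], "turn": 0, "fingers": 0.5}, {"translation": [0, 0, -85], "turn": 0, "fingers": 0.5}, {"translation": [0, 0, -110], "turn": 0, "fingers": 0.5}, {"translation": [0, 0, -140], "turn": 0, "fingers": 1}, {"translation": [0, 0, -170], "turn": 0, "fingers": 1}, {"translation": [0, 0, -200], "turn": 0, "fingers": 1}]'

```text
time: 41.98
tcp_pos: [0.5175, -0.0496, 0.3193]
orientation: [0.047, 0.999, 0.0, 0.0]
ft_force: [0.3, -0.3, -0.9]
opening: 0.956
finger_force: 0.0
```

```bash
python3 - <<'E'
from h import *
s=arm.state(); print(s["tcp_pos"],s["opening"],s["ft_force"])
out=[]
for n,w in(("scene",(255,130,200,200)),("side",(255,165,150,150))):
    f=arm.grab_frame(n)
    for r in rings(f,box=(0.3,0.75,-0.6,-0.15)): print(r[0],r[1],r[2])
    x,y,a,b=w; out.append(cv2.resize(f["frame"][y:y+b,x:x+a,::-1],(400,400),interpolation=cv2.INTER_CUBIC))
    o=np.array(f["position"]);c=np.array([.5175,-.05]);d=o[:2]-c;d/=np.linalg.norm(d)
    g=cv2.cvtColor(f["frame"],cv2.COLOR_RGB2GRAY)
    for r_ in(.017,):
        P=[[*(c+d*r_),z] for z in np.arange(.095,.145,.003)]
        print(n,r_,[int(g[int(round(v)),int(round(u))]) for u,v in proj(f,P)])
cv2.imwrite("pics/s9.png",np.hstack(out))
p=sh(.085,.065,.13); a=2.0; r=.15
g=p+R.from_euler("z",SY).apply([-r*np.cos(a),0,r*np.sin(a)]); print("grip at 2.0",g)
F0=arm.grab_frame("scene");F1=arm.grab_frame("side");print(proj(F0,g),proj(F1,g))
E
```

```text
[ 0.51753353 -0.04959281  0.3193141 ] 0.9563634342717451 [ 0.3451194  -0.32713936 -0.92325627]
[241.4 348.1] [ 0.5194 -0.325 ] 236.0
scene 0.017 [137, 138, 157, 189, 176, 143, 138, 140, 140, 133, 188, 193, 154, 138, 143, 143, 140]
[322.  369.4] [ 0.5173 -0.3246] 238.0
side 0.017 [132, 132, 159, 181, 176, 176, 150, 131, 131, 135, 164, 185, 173, 173, 144, 131, 131]
grip at 2.0 [0.69684674 0.0734522  0.26639461]
[[409.88593407 185.87268635]] [[380.22663513 172.84820312]]
```

View pics/s9.png

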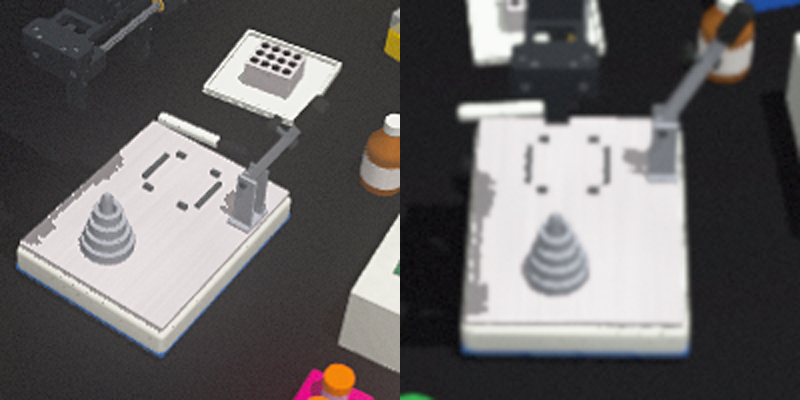

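```bash
python3 - <<'E'
from h import *
print(need([.697,.0735,.335],SY+np.pi/2))
E
```

```text
(array([-166.6,  139.1,  -16.5]), -0.0)
```

drive_tool --motion '[{"translation": [-16, 14, -10], "turn": 0, "fingers": 1}, {"translation": [-36, 30, -16], "turn": 0, "fingers": 1}, {"translation": [-56, 47, -16], "turn": 0, "fingers": 1}, {"translation": [-76, 64, -16], "turn": 0, "fingers": 1}, {"translation": [-96, 81, -16], "turn": 0, "fingers": 1}, {"translation": [-116, 98, -16], "turn": 0, "fingers": 1}, {"translation": [-136, 115, -16], "turn": 0, "fingers": 1}, {"translation": [-154, 130, -16], "turn": 0, "fingers": 1}, {"translation": [-166.5, 139, -16], "turn": 0, "fingers": 1}, {"translation": [-166.5, 139, -16], "turn": 0, "fingers": 1}, {"translation": [-166.5, 139, -16], "turn": 0, "fingers": 1}, {"translation": [-166.5, 139, -16], "turn": 0, "fingers": 1}]' --squeeze 10

```text
time: 43.18
tcp_pos: [0.6957, 0.0721, 0.3326]
orientation: [0.047, 0.999, -0.001, -0.001]
ft_force: [-0.4, 0.2, -0.2]
opening: 0.998
finger_force: 0.0
```

```bash
python3 - <<'E'
from h import *
print(arm.state()["tcp_pos"],need([.697,.0735,.248],SY+np.pi/2))
E
```

```text
[0.69568314 0.07209918 0.33260065] (array([-1.4,  1.6, 84.6]), -0.001)
```

drive_tool --motion '[{"translation": [-1, 1, 20], "turn": 0, "fingers": 1}, {"translation": [-1, 1, 45], "turn": 0, "fingers": 1}, {"translation": [-1, 1, 65], "turn": 0, "fingers": 1}, {"translation": [-1, 1, 80], "turn": 0, "fingers": 1}, {"translation": [-1, 1, 84], "turn": 0, "fingers": 1}, {"translation": [-1, 1, 84], "turn": 0, "fingers": 1}, {"translation": [-1, 1, 84], "turn": 0, "fingers": 1}, {"translation": [-1, 1, 84], "turn": 0, "fingers": 1}]'

```text
time: 43.85
tcp_pos: [0.6984, 0.0738, 0.2514]
orientation: [0.047, 0.999, 0.0, 0.001]
ft_force: [1.1, 0.2, -0.2]
opening: 1.001
finger_force: 0.0
```

drive_tool --motion '[{"translation": [0, 0, 0], "turn": 0, "fingers": -1}, {"translation": [0, 0, 0], "turn": 0, "fingers": -1}, {"translation": [0, 0, 0], "turn": 0, "fingers": -1}, {"translation": [0, 0, 0], "turn": 0, "fingers": -1}, {"translation": [0, 0, 0], "turn": 0, "fingers": -1}, {"translation": [0, 0, 0], "turn": 0, "fingers": -1}, {"translation": [0, 0, 0], "turn": 0, "fingers": -1}, {"translation": [0, 0, 0], "turn": 0, "fingers": -1}, {"translation": [0, 0, 0], "turn": 0, "fingers": -1}, {"translation": [0, 0, 0], "turn": 0, "fingers": -1}]' --squeeze 10

```text
time: 44.68
tcp_pos: [0.6978, 0.0742, 0.2497]
orientation: [0.047, 0.999, -0.0, -0.0]
ft_force: [0.2, 0.0, 1.1]
opening: 0.266
finger_force: 0.0
```

```bash
python3 - <<'E'
from h import *
s=arm.state(); print(s["tcp_pos"],s["opening"],s["finger_force"],s["ft_force"])
p=sh(.085,.065,.13); c=s["tcp_pos"]+[0,0,.0187]-p; c=R.from_euler("z",-SY).apply(c); print(c)
r=np.hypot(c[0],c[2]); a0=np.arctan2(c[2],-c[0]); print(r,a0)
for a in [2,1.9,1.8,1.7,1.55,1.4,1.25,1.1,.95,.8,.65,.5,.35,.25,.15,.1,.05,.02]: print(round(a,2), np.round(need(p+R.from_euler("z",SY).apply([-r*np.cos(a),c[1],r*np.sin(a)])-[0,0,.0187])[0],0))
E
```

```text
[0.69777689 0.07424373 0.24970202] 0.26627297299919284 0.0 [0.18111321 0.03802523 1.09127113]
[0.06327421 0.00087492 0.13840202]
0.1521799772719438 1.9996025378979352
2 [-0.  0.  0.]
1.9 [14. -0. -6.]
1.8 [ 29.  -0. -10.]
1.7 [ 44.  -0. -12.]
1.55 [ 66.  -0. -14.]
1.4 [ 89.  -0. -12.]
1.25 [111.  -0.  -6.]
1.1 [132.  -0.   3.]
0.95 [152.  -0.  15.]
0.8 [169.  -0.  29.]
0.65 [184.  -0.  46.]
0.5 [197.  -0.  65.]
0.35 [206.  -0.  86.]
0.25 [211.  -0. 101.]
0.15 [214.  -0. 116.]
0.1 [215.  -0. 123.]
0.05 [215.  -0. 131.]
0.02 [215.  -0. 135.]
```

drive_tool --motion '[{"translation": [0, 0, 0], "turn": 0, "fingers": -1}, {"translation": [0, 0, 0], "turn": 0, "fingers": -1}, {"translation": [0, 0, 0], "turn": 0, "fingers": -1}, {"translation": [7, 0, -3], "turn": 0, "fingers": -1}, {"translation": [14, 0, -6], "turn": 0, "fingers": -1}, {"translation": [29, 0, -10], "turn": 0, "fingers": -1}, {"translation": [44, 0, -12], "turn": 0, "fingers": -1}, {"translation": [55, 0, -13.5], "turn": 0, "fingers": -1}, {"translation": [66, 0, -14], "turn": 0, "fingers": -1}, {"translation": [78, 0, -13.5], "turn": 0, "fingers": -1}, {"translation": [89, 0, -12], "turn": 0, "fingers": -1}, {"translation": [100, 0, -9], "turn": 0, "fingers": -1}]'

```text
time: 45.68
tcp_pos: [0.5971, 0.0833, 0.2592]
orientation: [0.047, 0.999, -0.0, 0.0]
ft_force: [-0.3, -3.1, -0.6]
opening: 0.222
finger_force: 10.0
```

```bash
python3 - <<'E'
from h import *
s=arm.state(); print(s["tcp_pos"],s["opening"],s["finger_force"],s["ft_force"])
p=sh(.085,.065,.13); c=s["tcp_pos"]+[0,0,.0187]-p; c=R.from_euler("z",-SY).apply(c); print(c,np.hypot(c[0],c[2]),np.arctan2(c[2],-c[0]))
E
```

```text
[0.59710533 0.08328337 0.2592283 ] 0.22196716503071376 9.999900149996392 [-0.33768871 -3.13663051 -0.64630675]
[-0.0378016   0.00047599  0.1479283 ] 0.15268183176667893 1.3206103861514997
```

drive_tool --motion '[{"translation": [11, 0, 3], "turn": 0, "fingers": -1}, {"translation": [32, 0, 12], "turn": 0, "fingers": -1}, {"translation": [52, 0, 24], "turn": 0, "fingers": -1}, {"translation": [69, 0, 38], "turn": 0, "fingers": -1}, {"translation": [84, 0, 55], "turn": 0, "fingers": -1}, {"translation": [97, 0, 74], "turn": 0, "fingers": -1}, {"translation": [106, 0, 95], "turn": 0, "fingers": -1}, {"translation": [111, 0, 110], "turn": 0, "fingers": -1}, {"translation": [114, 0, 125], "turn": 0, "fingers": -1}, {"translation": [115, 0, 132], "turn": 0, "fingers": -1}, {"translation": [115, 0, 138], "turn": 0, "fingers": -1}, {"translation": [115, 0, 142], "turn": 0, "fingers": -1}]'

```text
time: 46.68
tcp_pos: [0.4838, 0.0942, 0.117]
orientation: [0.047, 0.999, 0.0, 0.0]
ft_force: [-1.6, -4.1, 14.9]
opening: 0.228
finger_force: 10.0
```

drive_tool --motion '[{"translation": [0, 0, 1.5], "turn": 0, "fingers": -1}, {"translation": [0, 0, 3], "turn": 0, "fingers": -1}, {"translation": [0, 0, 4], "turn": 0, "fingers": -1}, {"translation": [0, 0, 4], "turn": 0, "fingers": -1}, {"translation": [0, 0, 4], "turn": 0, "fingers": -1}]'

```text
time: 47.1
tcp_pos: [0.4843, 0.0942, 0.1142]
orientation: [0.047, 0.999, 0.0, 0.001]
ft_force: [-1.9, -3.8, 10.1]
opening: 0.227
finger_force: 10.0
```

```bash
python3 - <<'E'
from h import *
s=arm.state(); print(s["tcp_pos"],s["opening"],s["finger_force"],s["ft_force"])
p=sh(.085,.065,.13); c=s["tcp_pos"]+[0,0,.0187]-p; c=R.from_euler("z",-SY).apply(c); print(c,np.hypot(c[0],c[2]),np.arctan2(c[2],-c[0]))
E
```

```text
[0.48433372 0.09417948 0.11416956] 0.22683062484652244 10.000723750563338 [-1.93735093 -3.75668524 10.1280719 ]
[-0.15109793  0.00079571  0.00286956] 0.1511251730572922 0.01898908355811337
```

drive_tool --motion '[{"translation": [0, 0, 0], "turn": 0, "fingers": 1}, {"translation": [0, 0, 0], "turn": 0, "fingers": 1}, {"translation": [0, 0, 0], "turn": 0, "fingers": 1}, {"translation": [0, 0, 0], "turn": 0, "fingers": 1}, {"translation": [0, 0, 0], "turn": 0, "fingers": 1}, {"translation": [0, 0, 0], "turn": 0, "fingers": 1}, {"translation": [0, 0, -20], "turn": 0, "fingers": 1}, {"translation": [0, 0, -50], "turn": 0, "fingers": 1}, {"translation": [0, 0, -90], "turn": 0, "fingers": 1}, {"translation": [0, 0, -130], "turn": 0, "fingers": 1}, {"translation": [20, 0, -150], "turn": 0, "fingers": 1}, {"translation": [50, 0, -160], "turn": 0, "fingers": 1}]'

```text
time: 48.1
tcp_pos: [0.4368, 0.0992, 0.276]
orientation: [0.048, 0.999, 0.001, 0.003]
ft_force: [-0.3, 0.8, 0.9]
opening: 0.999
finger_force: 0.0
```

drive_tool --motion '[{"translation": [30, 0, -20], "turn": 0, "fingers": 1}, {"translation": [35, 0, -30], "turn": 0, "fingers": 1}, {"translation": [35, 0, -30], "turn": 0, "fingers": 1}, {"translation": [35, 0, -30], "turn": 0, "fingers": 1}, {"translation": [35, 0, -30], "turn": 0, "fingers": 1}]'

```text
time: 48.52
tcp_pos: [0.3995, 0.1022, 0.3022]
orientation: [0.047, 0.999, -0.0, -0.0]
ft_force: [-0.7, -0.3, -0.1]
opening: 0.999
finger_force: 0.0
```

```bash
python3 - <<'E'
from h import *
s=arm.state(); print(s["tcp_pos"],s["opening"],s["ft_force"])
out=[];P=[sh(-.089,.065,.13),sh(.085,.065,.13)]
for n,w in(("scene",(235,130,200,200)),("side",(235,150,160,160))):
    f=arm.grab_frame(n); x,y,a,b=w; k=400/a
    c=cv2.resize(f["frame"][y:y+b,x:x+a,::-1],(400,400),interpolation=cv2.INTER_CUBIC)
    cv2.polylines(c,[((proj(f,P)-[x,y]+.5)*k).astype(int)],False,(0,0,255),1); out.append(c)
cv2.imwrite("pics/s10.png",np.hstack(out))
E
```

```text
[0.39951764 0.1021897  0.30218178] 0.9985051213302474 [-0.66818376 -0.33899795 -0.06803393]
```

View pics/s10.png

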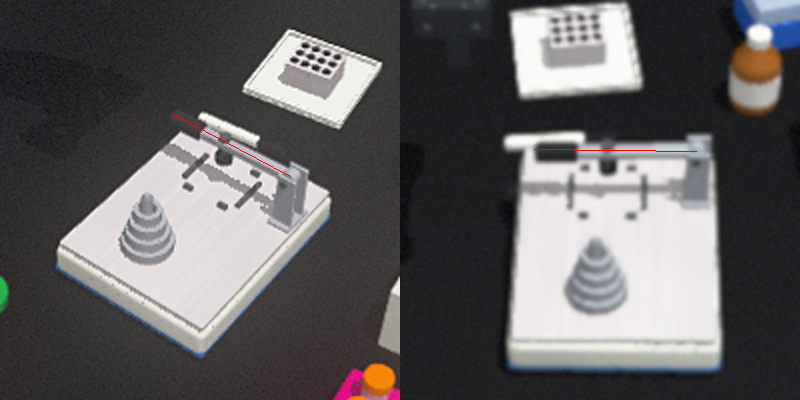

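The picture shows the clamp lying flat along its predicted line from (170,113) to (290,177), the four-ring tower on the post, and the block upright in the tray. The marker and bottle have not moved.

```bash
python3 -c "
from station import arm
print(arm.job_done())"
```

```text
the job is handed in; nothing more can be done
None
```

The job is handed in: the block stands upright in the tray, all four rings (64, 54, 44, 34) are home on the post with the widest at the bottom, and the clamp arm is folded flat; the dish, marker and bottle were left where they were.

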